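# Set the glazed jugs to dry on the ware board

## Robot

A 6-joint arm with a two-finger parallel gripper is mounted at the origin on the work surface. World frame = base frame: x ahead of the robot, y to its left, z up, the work surface at z = 0. Lengths are in m, angles in rad, forces in N, time in s.
With the tool pointing down it reaches from about 0.25 to 0.775 m from the base axis. Payload 4 kg.
Tool frame: the origin (TCP) lies at the very end of the fingers, on their centre line; the grasp point (between the pads) lies 19 mm behind it; z points along the fingers, y is the line along which they close (so a half turn about z gives the same grasp; the last joint's range is limited). The gripper opens to 94 mm and grips with 3 to 60 N. Pads are 16 mm wide; open, the fingers measure 119 mm over their backs; the gripper's body (75 mm by 177 mm) begins 78 mm behind the grasp point.
Start: joints at [-1.343, 0.087, 1.371, -0, 1.684, -0.103], TCP at [0.179, -0.52, 0.171] pointing down, gripper open.
Joint ranges: [-3.1, 3.1], [-0.76, 2.03], [0.27, 2.55], [-1.08, 4.22], [0.17, 2.65], [-2.57, 2.57]. Speed limits (rad/s): [2.79, 2.79, 3.14, 3.14, 3.14, 3.14].

## Interface

Orientations are given as [roll, pitch, yaw] about the fixed x, y, z axes, in that order (R = Rz(yaw) Ry(pitch) Rx(roll)).
In Python, from bench import robot gives the robot as it stands. The module is installed in compiled form; this text tells all that it offers.
- The arm moves only by the tool move_arm, never from a script. Its argument "deltas" is one flat list of numbers, 7 for each row, row after row: the turn, a rotation vector about the tool's x, y, z in rad, then the shift along the tool's x, y, z in cm, then the closure, from -1 (fully open) to 1 (shut). A call has 1 to 8 rows; each row is the pose to reach, as a shift and turn from the pose commanded when the call began, along the tool's axes at that moment; what a row does not reach only later rows make up. A row lasts 1/10 s, in which the tool goes at most 50 mm and 8.59 degrees, less where a joint would pass 70% of its speed; a pose out of reach is approached as far as the arm can. A call with a gripper value outside its range is refused whole. The fingers move at their own pace and stop on an object; the grip force is fixed at half the most. Time passes only in rows, so rows that repeat a pose let the fingers close. It gives the time, the measured TCP pose, the force, the opening and the grip force at its end, in the units of the state.
- robot.get_obs(): the state, without advancing time (a new reading comes with each control period).
- robot.snapshot(name): name is "scene" or "side" or "wrist"; returns a dict with "image" (480x640x3 uint8, red, green, blue), "depth" (480x640 float32, m along the optical axis (not along the pixel's ray), 0 where there is no reading), "fov_y" (degrees; the focal length in pixels is half the picture's height over the tangent of half this angle, whatever the lens; pixels are square), "cx", "cy" (the principal point, pixels), "D" ([k1, k2, p1, p2, k3] as OpenCV has them; the pictures are not rectified), "origin" and "orientation" of the camera in the world; the wrist camera has in their place "T_tool_cam" (4x4, takes a point from camera to tool coordinates, whose origin is the TCP and whose axes are the flange's). Camera axes: x right, y up, looking along -z (the intrinsics and any distortion apply to the point x, -y, -z); pixel columns grow to the right and rows downward; lengths in m; the calibration is good to about 2 mm. A picture is of the moment at which its call begins: read the wrist's pose just before it.
- robot.close_job(): hands the job in; it is judged then, once.
The state is a dict: "time": time; "joint_positions": joint angles; "qvel": joint speeds; "joint_torque": joint torques, N m; "tool_pos": TCP position; "ee_rot": TCP orientation; "wrist_force": force on the tool from outside, world axes, zero at the start; "wrist_torque": the same for the moment, N m; "width": finger opening in m; "finger_force": force on a finger pad.
Only numpy, scipy, OpenCV 4.12 (cv2) and the standard library are available. Lean on these libraries where they do the work, as an engineer would, in place of code of your own. Each camera call takes 0.05 s, during which the arm holds its last target. There are 200 camera calls.

## Task

Clear the paddle and the yellow lath off the raised ware board and lay each along its own lane of the tool rest, then stand every jug on the board, each centred on a painted ring of its own with its spout pointing straight along the board towards the fan; set the jugs down without dropping or banging them. When all that is done, push the fan's red switch lever fully over to on, and leave the glaze jar, bowl, phone and brush where they are.

Things in the scene. Friction and masses are not known exactly. Their poses are not given: they have to be found in the camera images.
- board: Fixed wooden ware board on two bricks, 140 (its x) x 540 (its y, the long way) mm, its top 50 mm above the table. Origin: on the table under its centre; z up. Four white rings are painted on its centre line, at y = -180, -60, 60, 180 mm.
- spot0 (a point): Centre of a painted white ring (72 mm outside) on top of the ware board.
- spot1 (a point): Centre of a painted white ring (72 mm outside) on top of the ware board.
- spot2 (a point): Centre of a painted white ring (72 mm outside) on top of the ware board.
- spot3 (a point): Centre of a painted white ring (72 mm outside) on top of the ware board.
- jug0: Small blue jug, 0.25 kg; may be absent. Straight round body 60 mm across, 78 mm tall, 4 mm wall, open top. Origin: centre of its underside. z up; the spout is at +x (reaches 47 mm from the axis, at the rim), the handle at -x (reaches 52 mm out, from 16 to 69 mm up). The body's sides at +y and -y are bare, for gripping.
- jug1: Small terracotta jug, 0.25 kg; may be absent. Straight round body 60 mm across, 78 mm tall, 4 mm wall, open top. Origin: centre of its underside. z up; the spout is at +x (reaches 47 mm from the axis, at the rim), the handle at -x (reaches 52 mm out, from 16 to 69 mm up). The body's sides at +y and -y are bare, for gripping.
- jug2: Small white jug, 0.25 kg; may be absent. Straight round body 60 mm across, 78 mm tall, 4 mm wall, open top. Origin: centre of its underside. z up; the spout is at +x (reaches 47 mm from the axis, at the rim), the handle at -x (reaches 52 mm out, from 16 to 69 mm up). The body's sides at +y and -y are bare, for gripping.
- jug3: Small green jug, 0.25 kg; may be absent. Straight round body 60 mm across, 78 mm tall, 4 mm wall, open top. Origin: centre of its underside. z up; the spout is at +x (reaches 47 mm from the axis, at the rim), the handle at -x (reaches 52 mm out, from 16 to 69 mm up). The body's sides at +y and -y are bare, for gripping.
- paddle: Wooden clay paddle, 200 mm long along its x, 16 mm thick, 0.12 kg: pale blade 44 mm wide from x = -35 to 85 mm, dark handle 22 mm wide from x = -115 to -35 mm. Origin: on its underside at the balance point; z up.
- lath: Yellow guide lath, 200 (x) x 32 (y) x 16 mm, 0.10 kg. Origin: centre of its underside; z up.
- rest: Fixed tool rest: two level crossbars (along its y, 170 mm long, 14 mm wide, at x = -50 and +50 mm) with their tops 50 mm above the table, over a 10 mm thick base plate. Red nubs 10 mm high at y = -81, 0 and 81 mm part two lanes, each 75 mm wide, one tool to a lane, lying along the rest's x across both bars. Origin: on the table under its centre.
- lane0 (a point): Centre of one lane of the tool rest, level with the tops of the crossbars.
- lane1 (a point): Centre of the other lane of the tool rest, level with the tops of the crossbars.
- fan: Fixed grey box fan, 190 (x) x 55 (y) x 220 mm, standing off one end of the board (left or right, it varies). A crate of pots stands off the other end. Origin: centre of its underside.
- fan_switch_base: Fixed block of the fan's toggle switch. Origin: centre of its underside. The red lever on it leans about 0.5 rad to the block's -x when off and is pushed over to its +x to switch on.
- fan_switch_tip (a point): Tip (top end) of the 80 mm long red toggle lever of the fan switch.
- fan_switch (a joint): Lever angle, rad: 0 fully off, 1.0 fully on. Stays where it is left.
- glaze_jar: Bystander, to be left alone: glaze jar with blue cap, 56 mm across, 75 mm tall. Origin: centre of its underside.
- clay_bowl: Bystander, to be left alone: terracotta bowl, 80 mm across, 40 mm tall. Origin: centre of its underside.
- phone: Bystander, to be left alone: black phone lying flat, 75 x 155 x 9 mm. Origin: centre of its underside.
- brush: Bystander, to be left alone: a brush lying flat, its length along x.

How it is judged:
By the outcome, as a careful person would: the job done as asked, in the order asked, and still so for the second after the job is handed in, with the robot touching nothing.
Of jug0, jug1, jug2, jug3 only 3 to 4 are there at a start; the rules pass over those that are not, and their reading is None.
At some moment in a run one of jug0, jug1, jug2, jug3 may be knocked a few centimetres aside while the robot is not near it.
It also fails if it takes over 208 s, if anything falls off the work surface, if the arm or the gripper's body presses on something with over 40 N, if the wrist force passes 120 N, or if a joint passes its speed limit or range.

## Working session

There is one attempt and no reset: what is moved stays moved. The work goes in short steps, Python scripts to look and compute and a tool call to move; the robot and the scene stay as the last step left them, time stands still between calls to the robot, and variables do not carry over. Pictures are saved under pics/ and viewed, at most 14 in all, crops included, and the job is handed in when it is done.

Besides the shell and the picture viewer there is one more tool, called as a command line: name --argument value ..., lists and objects as JSON in quotes. move_arm: Moves the arm, as the interface text tells. Its arguments: {"type":"object","properties":{"deltas":{"type":"array","items":{"type":"number"}}},"required":["deltas"]}

```bash
mkdir -p pics; cat > h.py <<'E'
import numpy as np, cv2
from scipy.spatial.transform import Rotation as R
from bench import robot
def cam(name):
    o=robot.get_obs(); s=robot.snapshot(name)
    f=240/np.tan(np.radians(s["fov_y"])/2)
    s["K"]=np.array([[f,0,s["cx"]],[0,f,s["cy"]],[0,0,1.]])
    if "T_tool_cam" in s:
        T=np.eye(4);T[:3,:3]=R.from_euler("xyz",o["ee_rot"]).as_matrix();T[:3,3]=o["tool_pos"]
        T=T@np.array(s["T_tool_cam"]);s["Rm"]=T[:3,:3];s["o"]=T[:3,3]
    else:
        q=np.array(s["orientation"],float)
        s["Rm"]=q if q.shape==(3,3) else (R.from_euler("xyz",q) if q.size==3 else R.from_quat(q)).as_matrix()
        s["o"]=np.array(s["origin"])
    return s
def rays(s,uv):
    p=cv2.undistortPoints(np.array(uv,float).reshape(-1,1,2),s["K"],np.array(s["D"],float)).reshape(-1,2)
    return np.c_[p[:,0],-p[:,1],-np.ones(len(p))]@s["Rm"].T
def onplane(s,uv,z):
    r=rays(s,uv);return s["o"]+r*((z-s["o"][2])/r[:,2])[:,None]
def cloud(s):
    v,u=np.mgrid[0:480,0:640];r=rays(s,np.c_[u.ravel(),v.ravel()])
    return (s["o"]+r*s["depth"].reshape(-1,1)).reshape(480,640,3)
def save(s,n): cv2.imwrite(f"pics/{n}.png",s["image"][:,:,::-1])
E
python3 - <<'E'
from h import *
for n in("scene","side","wrist"):
    s=cam(n);save(s,n+"0");print(n,s["o"],s.get("orientation"),s["fov_y"],s["D"],s["depth"].mean())
    if n=="wrist":print(s["T_tool_cam"])
o=robot.get_obs();print(o)
E
```

```text
scene [1.17432994 0.92973585 0.85142429] [ 0.95909496 -0.01940516  2.5724307 ] 49.61786915353386 [0.04994308 0.         0.         0.         0.        ] 1.823324
side [0.35439099 0.93884135 0.84668262] [ 0.88335997 -0.00836552 -2.90658425] 56.3293064352373 [-0.03587524  0.          0.          0.          0.        ] 1.614811
wrist [ 0.2488617  -0.49606175  0.38269802] None 58.7602607949773 [-0.05355071  0.          0.          0.          0.        ] 0.32094902
[[-7.54579003e-05  9.65684068e-01  2.59719609e-01  7.42294266e-02]
 [ 9.99999775e-01  2.46077108e-04 -6.24422852e-04  1.32954211e-04]
 [-6.66906250e-04  2.59719504e-01 -9.65683869e-01 -2.13146918e-01]
 [ 0.00000000e+00  0.00000000e+00  0.00000000e+00  1.00000000e+00]]
{'time': 0.15, 'joint_positions': array([-1.34311155e+00,  8.78036154e-02,  1.37184748e+00,  6.39475380e-07,
        1.68360652e+00, -1.03091456e-01]), 'qvel': array([ 1.51813684e-03, -2.08701167e-03, -2.59134692e-03,  5.16299301e-04,
        6.77980602e-06,  2.53026321e-03]), 'joint_torque': array([ 9.43841806e-04, -3.40643191e+01, -3.02794003e+01,  7.18669337e-02,
        3.05395620e-02, -1.08380689e-04]), 'tool_pos': array([ 0.17852325, -0.51973342,  0.1696933 ]), 'ee_rot': array([-3.13993660e+00, -1.71971473e-04,  3.30776158e-01]), 'wrist_force': array([-0.57964303, -0.41073619,  0.69457482]), 'wrist_torque': array([ 0.00959923,  0.00341775, -0.0154441 ]), 'finger_force': 0.0, 'width': 0.09393963491372069}
```

View pics/scene0.png

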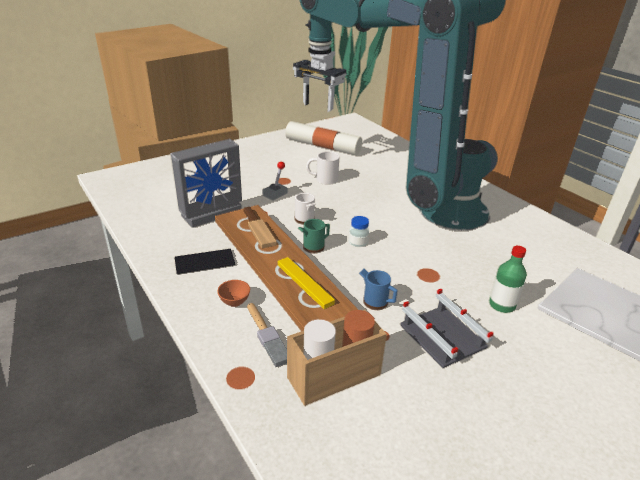

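View pics/side0.png

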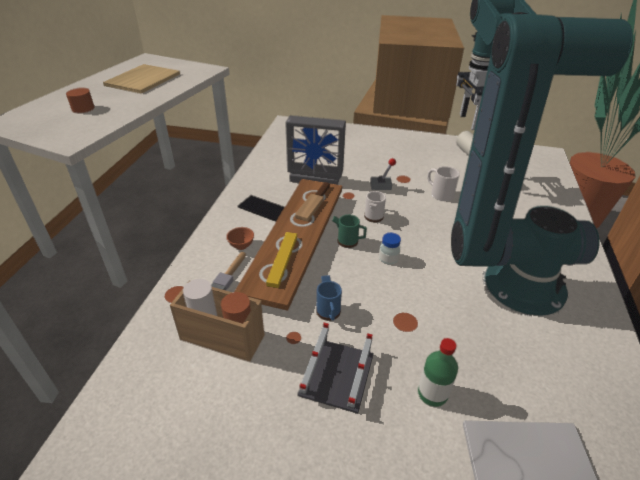

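The scene view shows the fan at the -y end (208,180), the switch (275,190), the crate at the near end, the rest (447,328), and blue (377,290), green (314,235) and white (305,208) jugs. There is no terracotta jug. The mug at (325,167) is clutter. Next I'll build an overhead map from the depth clouds.

```bash
cat > m.py <<'E'
from h import *
top=np.zeros((700,700,3),np.uint8);zb=np.full((700,700),-1.)
for n in("scene","side"):
    s=cam(n);P=cloud(s);np.savez(n+".npz",P=P,im=s["image"])
    ok=(s["depth"]>0)&(P[...,2]<.26)&(P[...,2]>-.02)
    p=P[ok];c=s["image"][ok]
    # image: right = -y ; up = +x ; 2mm/pix
    j=((.62-p[:,1])/.0018).astype(int);i=((.85-p[:,0])/.0018).astype(int)
    k=(i>=0)&(i<479)&(j>=0)&(j<699);i,j,p,c=i[k],j[k],p[k],c[k]
    for a in np.argsort(p[:,2]):
        for di in(0,1):
            for dj in(0,1):
                if p[a,2]>=zb[i[a]+di,j[a]+dj]-.002: zb[i[a]+di,j[a]+dj]=p[a,2];top[i[a]+di,j[a]+dj]=c[a]
    hsv=cv2.cvtColor(s["image"],cv2.COLOR_RGB2HSV);H,S,V=[hsv[...,q].astype(int) for q in range(3)]
    reg=(P[...,0]>.1)&(P[...,0]<.85)&(abs(P[...,1])<.62)&(s["depth"]>0)&(P[...,2]>-.01)
    def rep(l,m):
        m=(m&reg).astype(np.uint8);m=cv2.morphologyEx(m,cv2.MORPH_OPEN,np.ones((2,2)))
        nn,lab,st,ce=cv2.connectedComponentsWithStats(m)
        for q in range(1,nn):
            if st[q,4]>12:
                pp=P[lab==q];print(n,l,st[q,4],ce[q].round(),np.median(pp,0).round(3),"min",np.percentile(pp,3,0).round(3),"max",np.percentile(pp,97,0).round(3))
    rep("blue",(H>98)&(H<120)&(S>110));rep("green",(H>60)&(H<95)&(S>60)&(P[...,0]<.7));rep("yellow",(H>22)&(H<32)&(S>170))
    rep("red",((H<4)|(H>174))&(S>190)&(V>100))
cv2.imwrite("pics/top.png",top[:480,:,::-1])
E
python3 m.py
```

```text
scene blue 55 [224. 165.] [ 0.607 -0.38   0.151] min [ 0.483 -0.653  0.   ] max [ 0.622 -0.368  0.173]
scene blue 846 [208. 182.] [ 0.673 -0.364  0.124] min [ 0.605 -0.383  0.052] max [ 0.724 -0.34   0.18 ]
scene blue 180 [361. 223.] [ 0.371 -0.008  0.074] min [ 0.344 -0.036  0.054] max [0.39  0.006 0.078]
scene blue 757 [378. 289.] [0.499 0.227 0.057] min [0.463 0.182 0.014] max [0.519 0.257 0.079]
scene green 2389 [348.  16.] [ 0.193 -0.362  0.532] min [ 0.148 -0.514  0.435] max [ 0.228 -0.215  0.575]
scene green 5071 [445.  96.] [0.196 0.063 0.421] min [ 0.123 -0.029  0.14 ] max [0.224 0.101 0.621]
scene green 37 [432. 219.] [0.103 0.006 0.007] min [ 0.099 -0.01   0.002] max [0.108 0.027 0.012]
scene green 636 [315. 235.] [ 0.495 -0.048  0.053] min [ 0.441 -0.092  0.003] max [ 0.524 -0.033  0.078]
scene green 669 [513. 274.] [0.244 0.394 0.111] min [0.212 0.364 0.081] max [0.259 0.413 0.146]
scene green 141 [502. 308.] [0.252 0.4   0.01 ] min [0.213 0.374 0.   ] max [0.26  0.413 0.019]
scene yellow 913 [307. 284.] [0.638 0.131 0.065] min [0.617 0.029 0.051] max [0.653 0.213 0.069]
[... 938 characters left out ...]
.154] max [0.215 0.1   0.648]
side green 546 [349. 230.] [ 0.486 -0.043  0.054] min [ 0.46  -0.091  0.01 ] max [ 0.519 -0.033  0.079]
side green 830 [441. 369.] [0.23  0.4   0.113] min [0.201 0.379 0.082] max [0.254 0.413 0.141]
side green 79 [431. 403.] [0.23  0.412 0.011] min [0.207 0.403 0.002] max [0.249 0.414 0.017]
side yellow 34 [289. 238.] [0.636 0.042 0.066] min [0.623 0.027 0.064] max [0.642 0.055 0.068]
side yellow 23 [285. 247.] [0.637 0.079 0.065] min [0.629 0.061 0.063] max [0.641 0.088 0.069]
side yellow 16 [275. 284.] [0.622 0.211 0.059] min [0.615 0.209 0.054] max [0.627 0.213 0.065]
side red 136 [448. 346.] [0.227 0.388 0.168] min [0.215 0.375 0.16 ] max [0.237 0.396 0.17 ]
```

View pics/top.png

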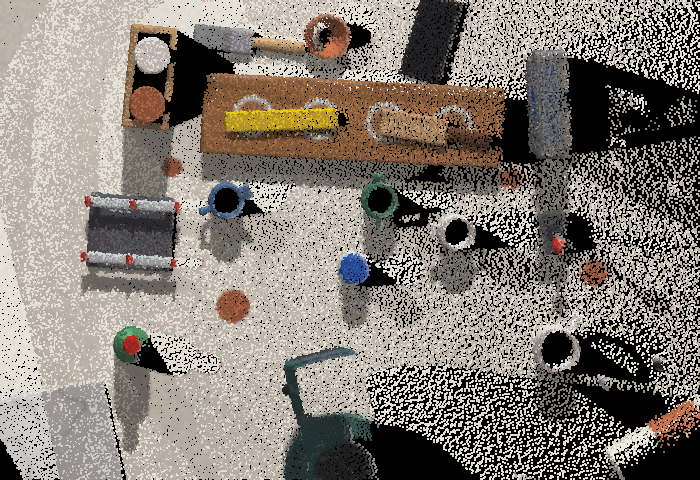

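The overhead map (1.8 mm/px) shows the board centre near (354,120), i.e. (0.634,-0.017). The lath is at (282,120), the paddle at (430,130) and the rest at (132,233). The blue jug is at (226,200), green at (379,200), white at (456,232), and the switch at (557,240). I'll move up for a wrist look.

```bash
cat >> h.py <<'E'
def go(x,y,z,yaw,frm=None):
    """tool-frame delta to a tool-down pose; frm=(x,y,z,yaw) overrides present pose"""
    o=robot.get_obs()
    R0=R.from_euler("xyz",o["ee_rot"]) if frm is None else R.from_euler("xyz",[np.pi,0,frm[3]])
    p0=np.array(o["tool_pos"] if frm is None else frm[:3])
    r=(R0.inv()*R.from_euler("xyz",[np.pi,0,yaw])).as_rotvec()
    t=R0.inv().apply(np.array([x,y,z])-p0)*100
    print("turn",r.round(3),"cm",t.round(2),"rows",np.ceil(max(np.linalg.norm(r)/.15,np.linalg.norm(t)/5)))
    return (x,y,z,yaw)
def st():
    o=robot.get_obs();print("t",round(o["time"],2),"p",o["tool_pos"].round(4),"rpy",o["ee_rot"].round(3),"w",round(o["width"],4),"ff",round(o["finger_force"],1),"F",o["wrist_force"].round(1),"J",o["joint_positions"].round(2))
E
python3 -c "
from h import *
go(.5,-.02,.33,1.52)"
```

```text
turn [-1.000e-03 -1.000e-03 -1.189e+00] cm [ 46.64 -36.86 -15.96] rows 13.0
```

move_arm --deltas '[0,0,0,0,0,-5,-1,0,0,0,0,0,-10,-1,0,0,0,0,0,-16,-1,0,0,-0.15,5,-4,-16,-1,0,0,-0.3,10,-8,-16,-1,0,0,-0.45,14,-11,-16,-1,0,0,-0.6,18,-14,-16,-1,0,0,-0.75,22,-17.4,-16,-1]'

```text
time: 1.05
tool_pos: [0.3145, -0.3089, 0.3305]
ee_rot: [3.141, 0.0, 1.086]
wrist_force: [1.0, -0.5, 1.0]
width: 0.094
finger_force: 0.0
```

```bash
python3 -c "
from h import *
st();go(.5,-.02,.33,1.52)"
```

```text
t 1.05 p [ 0.3145 -0.3089  0.3305] rpy [3.141 0.    1.086] w 0.094 ff 0.0 F [ 1.  -0.5  1. ] J [-0.91 -0.13  1.27  0.    2.   -0.42]
turn [ 0.001  0.    -0.434] cm [34.21  2.96  0.05] rows 7.0
```

move_arm --deltas '[0,0,-0.1,4.5,0.4,0,-1,0,0,-0.2,9,0.8,0,-1,0,0,-0.3,13.5,1.2,0,-1,0,0,-0.434,18,1.6,0,-1,0,0,-0.434,22.5,2,0,-1,0,0,-0.434,27,2.4,0,-1,0,0,-0.434,31,2.7,0,-1,0,0,-0.434,34.2,3,0,-1]'

```text
time: 1.85
tool_pos: [0.5019, -0.0207, 0.3303]
ee_rot: [-3.141, -0.0, 1.517]
wrist_force: [0.4, -0.6, -0.7]
width: 0.0939
finger_force: 0.0
```

move_arm --deltas '[0,0,0,0,0,0,-1,0,0,0,0,0,0,-1]'

```text
time: 2.05
tool_pos: [0.5011, -0.0227, 0.3301]
ee_rot: [-3.14, 0.001, 1.516]
wrist_force: [0.0, -0.9, 0.7]
width: 0.0937
finger_force: 0.0
```

```bash
python3 -c "
from h import *
st();s=cam('wrist');save(s,'w1');P=cloud(s);np.savez('w1.npz',P=P,im=s['image'],d=s['depth'])
for q in ((320,240),(100,240),(540,240),(320,60),(320,420)): print(q,P[q[1],q[0]].round(3))"
```

```text
t 2.05 p [ 0.5011 -0.0227  0.3301] rpy [-3.140e+00  1.000e-03  1.516e+00] w 0.0937 ff 0.0 F [ 0.  -0.9  0.7] J [-0.16  0.    1.14 -0.    2.   -0.1 ]
(320, 240) [ 0.491 -0.091  0.016]
(100, 240) [ 0.196 -0.079 -0.   ]
(540, 240) [ 0.785 -0.111 -0.   ]
(320, 60) [ 0.503  0.128 -0.001]
(320, 420) [0.501 0.002 0.479]
```

View pics/w1.png

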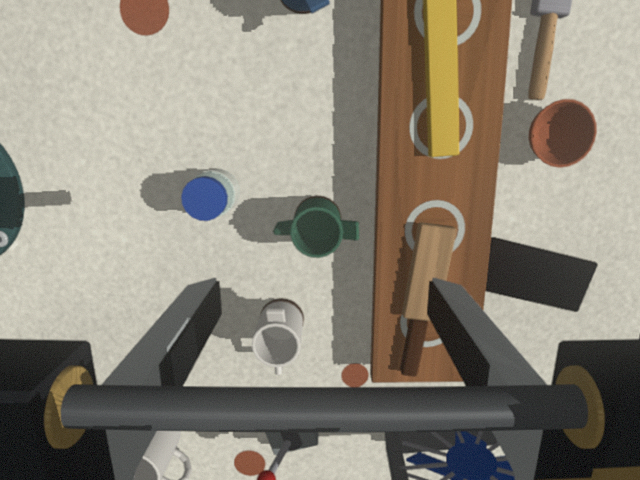

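The wrist view shows the rings near (447,12), (441,125), (434,235) and (425,330), the lath at (443,75), the paddle at (425,300), green at (316,229) and white at (278,340). I'll measure these and shift +y for the lath, rest and blue jug.

move_arm --deltas '[0,0,0,4.5,0,0,-1,0,0,0,9,0,0,-1,0,0,0,13.5,0,0,-1,0,0,0,18,0,0,-1,0,0,0,22,-0.5,0,-1,0,0,0,24,-1,0,-1,0,0,0,24,-1,0,-1,0,0,0,24,-1,0,-1]'

```text
time: 2.9
tool_pos: [0.5048, 0.2158, 0.3309]
ee_rot: [3.141, 0.001, 1.513]
wrist_force: [-1.2, -1.1, 0.8]
width: 0.0939
finger_force: 0.0
```

```bash
cat > m2.py <<'E'
from h import *
def rect(P,m,l):
    m=cv2.morphologyEx(m.astype(np.uint8),cv2.MORPH_OPEN,np.ones((3,3)))
    n,lab,stt,ce=cv2.connectedComponentsWithStats(m)
    if n<2: return print(l,"none")
    q=1+np.argmax(stt[1:,4]);p=P[lab==q]
    (c,wh,a)=cv2.minAreaRect((p[:,:2]*1000).astype(np.float32))
    b=cv2.boxPoints((c,wh,a));e=[b[1]-b[0],b[2]-b[1]];e=e[np.argmax([np.linalg.norm(v) for v in e])]
    print(l,stt[q,4],"c",np.round(c,1),"wh",np.round(wh,1),"long dir deg",round(np.degrees(np.arctan2(e[1],e[0]))%180,1),"z",np.median(p[:,2]).round(4))
def rings(s,P):
    hsv=cv2.cvtColor(s["image"],cv2.COLOR_RGB2HSV);S,V=hsv[...,1],hsv[...,2]
    m=((abs(P[...,2]-.05)<.006)&(S<70)&(V>110)&(P[...,0]>.55)&(P[...,0]<.72)&(P[...,1]>-.27)&(P[...,1]<.24)).astype(np.uint8)
    n,lab,stt,ce=cv2.connectedComponentsWithStats(cv2.dilate(m,np.ones((3,3))))
    for q in range(1,n):
        if stt[q,4]<60: continue
        v,u=np.nonzero((lab==q)&(m>0));g=onplane(s,np.c_[u,v],.05)*1000
        # robust circle of mean radius: algebraic fit
        A=np.c_[2*g[:,:2],np.ones(len(g))];x=np.linalg.lstsq(A,(g[:,:2]**2).sum(1),rcond=None)[0]
        print("ring",len(g),x[:2].round(1),"r",round(np.sqrt(x[2]+x[0]**2+x[1]**2),1))
if __name__=="__main__":
    for k in("w1","w2"):
        st();
        if k=="w1":
            d=np.load("w1.npz");P=d["P"];im=d["im"];s=None
        else:
            s=cam("wrist");save(s,"w2");P=cloud(s);im=s["image"];rings(s,P)
        hsv=cv2.cvtColor(im,cv2.COLOR_RGB2HSV);H,S,V=[hsv[...,i].astype(int) for i in range(3)]
        Z=P[...,2];X=P[...,0];Y=P[...,1]
        rect(P,(H>20)&(H<33)&(S>150)&(Z>.058),"lath")
        brd=(X>.5)&(X<.78)&(abs(Y)<.3)
        rect(P,(Z>.058)&(Z<.075)&brd&~((H>20)&(H<33)&(S>150))&(Y<0)&(Y>-.2),"paddle")
        rect(P,(abs(Z-.05)<.008)&brd&(H<20)&(S>60),"board")
        def jug(l,m):
            p=P[m&(abs(Z-.0775)<.004)];
            if len(p)<30: return
            c,r=cv2.minEnclosingCircle((p[:,:2]*1000).astype(np.float32));
            A=p[:,:2]*1000; print(l,len(p),"med",np.median(A,0).round(1),"min",A.min(0).round(1),"max",A.max(0).round(1))
        jug("green",(H>60)&(H<95)&(X>.4)&(X<.6)&(Y<.05));jug("blue",(H>98)&(H<120)&(X>.42)&(X<.6));jug("white",(X>.39)&(X<.52)&(Y<-.14)&(Y>-.3))
        if k=="w2":
            r=((H<5)|(H>173))&(S>150)&(Z>.03)&(Z<.075)&(X<.6)&(Y>.25)
            n,lab,stt,ce=cv2.connectedComponentsWithStats(r.astype(np.uint8))
            for q in range(1,n):
                if stt[q,4]>8: print("nub",stt[q,4],np.median(P[lab==q],0).round(4))
E
python3 m2.py
```

```text
t 2.9 p [0.5048 0.2158 0.3309] rpy [3.141e+00 1.000e-03 1.513e+00] w 0.0939 ff 0.0 F [-1.2 -1.1  0.8] J [ 0.3   0.11  1.03 -0.    2.    0.36]
lath 4245 c [577.1  92. ] wh [146.3 159.5] long dir deg 90.7 z 0.0649
paddle 3146 c [ 618.8 -134.7] wh [135.4  45.6] long dir deg 80.0 z 0.065
board 27690 c [630.3 -54.4] wh [462.5 140.9] long dir deg 87.0 z 0.049
green 758 med [505.7 -63.9] min [ 409. -386.] max [581.1 -35.9]
blue 199 med [502.4 170. ] min [ 492.6 -375.4] max [599.  175.4]
white 678 med [ 432.5 -188. ] min [ 401.6 -233.2] max [ 459.7 -155.9]
t 2.9 p [0.5048 0.2158 0.3309] rpy [3.141e+00 1.000e-03 1.513e+00] w 0.0939 ff 0.0 F [-1.2 -1.1  0.8] J [ 0.3   0.11  1.03 -0.    2.    0.36]
ring 31 [754.7 187.2] r 44.5
ring 479 [644.6 163.8] r 30.3
ring 97 [609.6  44.2] r 11.0
ring 225 [629.8 -63.5] r 22.2
ring 178 [ 636.2 -192.4] r 21.0
lath 2380 c [600.8 202.6] wh [ 82.8 242.1] long dir deg 117.6 z 0.0651
paddle 1437 c [ 614.8 -156.3] wh [88.4 45. ] long dir deg 80.3 z 0.0652
board 16894 c [638.3  98.6] wh [310.9 140.7] long dir deg 87.1 z 0.0491
blue 768 med [498. 197.] min [457.9 164. ] max [516.3 240.4]
white 140 med [ 433.6 -159.2] min [ 422.1 -174.6] max [ 444.5 -154.9]
nub 63 [0.3826 0.386  0.0585]
nub 57 [0.4808 0.379  0.0583]
nub 31 [0.3772 0.3057 0.0589]
nub 35 [0.4759 0.2988 0.0588]
```

View pics/w2.png

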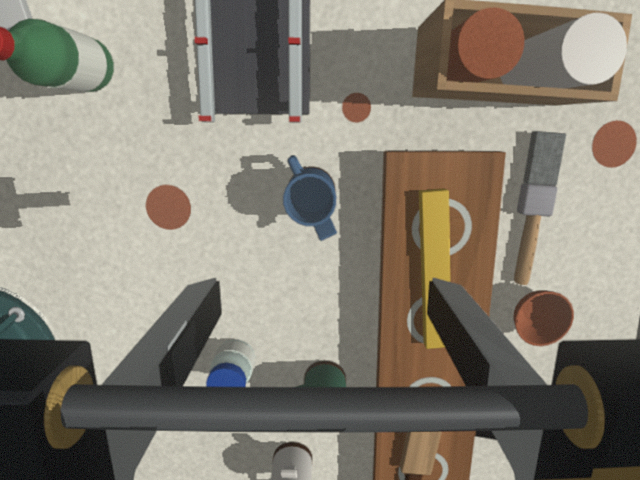

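```bash
python3 - <<'E'
from m2 import *
s=cam("wrist");P=cloud(s);hsv=cv2.cvtColor(s["image"],cv2.COLOR_RGB2HSV);H,S,V=[hsv[...,i].astype(int) for i in range(3)]
rect(P,(H>20)&(H<33)&(S>150)&(P[...,2]>.058)&(P[...,2]<.075)&(P[...,0]>.59)&(P[...,0]<.68),"lath")
d=np.load("w1.npz");P=d["P"];hsv=cv2.cvtColor(d["im"],cv2.COLOR_RGB2HSV);H,S,V=[hsv[...,i].astype(int) for i in range(3)]
rect(P,(H>20)&(H<33)&(S>150)&(P[...,2]>.058)&(P[...,2]<.075)&(P[...,0]>.59)&(P[...,0]<.68),"lath")
E
```

```text
lath 2376 c [631.8 139.3] wh [ 32.2 143.5] long dir deg 91.6 z 0.065
lath 4232 c [633.4  92.8] wh [ 32.4 160.2] long dir deg 92.2 z 0.0649
```

```bash
python3 - <<'E'
from h import *
a=go(.6326,.112,.12,1.603);a=go(.6326,.112,.055,1.603,a);b=go(.6326,.112,.16,1.603,a);c=go(.4345,.4229,.16,np.pi-.07,b);print(R.from_euler('z',1).as_matrix()[0])
E
```

```text
turn [ 0.001  0.    -0.091] cm [-9.56 13.33 21.11] rows 6.0
turn [0. 0. 0.] cm [ 0.  -0.   6.5] rows 2.0
turn [0. 0. 0.] cm [  0.    0.  -10.5] rows 3.0
turn [ 0.     0.    -1.469] cm [ 31.71 -18.8   -0.  ] rows 10.0
[ 0.54030231 -0.84147098  0.        ]
```

move_arm --deltas '[0,0,-0.03,-2.5,3.5,2,-1,0,0,-0.06,-5,7,4,-1,0,0,-0.09,-7,10,7,-1,0,0,-0.09,-9.5,13.3,10,-0.6,0,0,-0.09,-9.6,13.3,14,-0.4,0,0,-0.09,-9.6,13.3,18,-0.4,0,0,-0.09,-9.6,13.3,21,-0.3,0,0,-0.09,-9.6,13.3,21,-0.3]'

```text
time: 3.8
tool_pos: [0.6285, 0.1113, 0.1142]
ee_rot: [-3.13, 0.001, 1.602]
wrist_force: [-1.0, 0.0, -0.0]
width: 0.0619
finger_force: 0.0
```

```bash
python3 -c "
from h import *
st();go(.6326,.112,.055,1.603)"
```

```text
t 3.8 p [0.6285 0.1113 0.1142] rpy [-3.130e+00  1.000e-03  1.602e+00] w 0.0619 ff 0.0 F [-1.  0. -0.] J [ 0.09  0.31  1.22 -0.    1.62  0.06]
turn [-0.012  0.001 -0.001] cm [0.06 0.49 5.91] rows 2.0
```

move_arm --deltas '[0,0,0,0,0,2,-0.3,0,0,0,0,0,4,-0.3,0,0,0,0,0,5.5,-0.3,0,0,0,0,0,6.4,-0.3,0,0,0,0,0,6.4,-0.3,0,0,0,0,0,6.4,0.5,0,0,0,0,0,6.4,0.8,0,0,0,0,0,6.4,1]'

```text
time: 4.6
tool_pos: [0.6328, 0.114, 0.0578]
ee_rot: [3.139, 0.0, 1.605]
wrist_force: [-0.2, -0.5, -0.5]
width: 0.0406
finger_force: 0.0
```

move_arm --deltas '[0,0,0,0,0,0,1,0,0,0,0,0,0,1,0,0,0,0,0,0,1,0,0,0,0,0,0,1]'

```text
time: 5.0
tool_pos: [0.632, 0.1139, 0.0565]
ee_rot: [-3.142, 0.0, 1.605]
wrist_force: [0.0, 0.4, 0.2]
width: 0.0086
finger_force: 0.0
```

```bash
python3 -c "
from h import *
st();a=go(.6326,.112,.16,1.603);go(.4345,.4229,.16,np.pi-.07,a);b=go(.4345,.4229,.16,np.pi-.07,a)"
```

```text
t 5.0 p [0.632  0.1139 0.0565] rpy [-3.142  0.     1.605] w 0.0086 ff 0.0 F [0.  0.4 0.2] J [ 0.09  0.34  1.3  -0.    1.5   0.06]
turn [-0.     0.     0.002] cm [ -0.19   0.05 -10.35] rows 3.0
turn [ 0.     0.    -1.469] cm [ 31.71 -18.8   -0.  ] rows 10.0
turn [ 0.     0.    -1.469] cm [ 31.71 -18.8   -0.  ] rows 10.0
```

```bash
python3 - <<'E'
from m2 import *
st();s=cam("wrist");save(s,"w3");P=cloud(s);hsv=cv2.cvtColor(s["image"],cv2.COLOR_RGB2HSV);H,S,V=[hsv[...,i].astype(int) for i in range(3)]
rect(P,(H>20)&(H<33)&(S>150)&(P[...,2]>.03)&(P[...,2]<.2),"lath")
E
```

```text
t 5.0 p [0.632  0.1139 0.0565] rpy [-3.142  0.     1.605] w 0.0086 ff 0.0 F [0.  0.4 0.2] J [ 0.09  0.34  1.3  -0.    1.5   0.06]
lath 1706 c [631.8  80.7] wh [13.8 63.5] long dir deg 92.1 z 0.0651
```

View pics/w3.png

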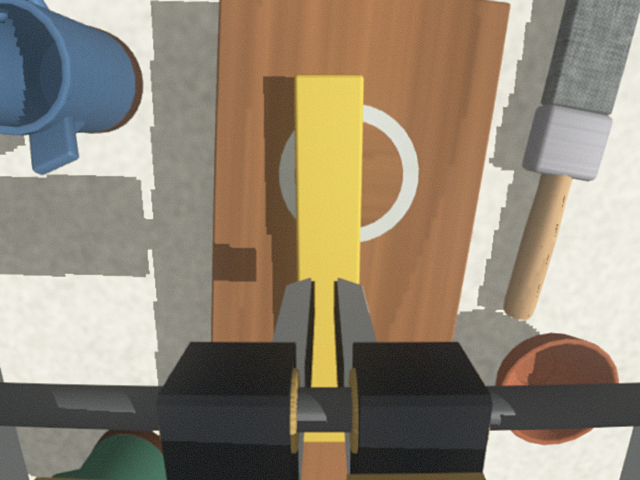

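The picture shows the fingers closed above the lath's top at (325,280). The pads evidently begin more than 9 mm above the TCP, so I'll reopen, go lower and close again.

move_arm --deltas '[0,0,0,0,0,0,-0.3,0,0,0,0,0,0,-0.3,0,0,0,0,0,0,-0.3,0,0,0,0,0,0,-0.3,0,0,0,0,0,0.2,-0.3,0,0,0,0,0,0.35,-0.3,0,0,0,0,0,0.5,-0.3,0,0,0,0,0,0.5,-0.3]'

```text
time: 5.85
tool_pos: [0.6318, 0.1139, 0.051]
ee_rot: [-3.141, 0.0, 1.605]
wrist_force: [0.5, 0.3, 0.0]
width: 0.0607
finger_force: 0.0
```

move_arm --deltas '[0,0,0,0,0,0,1,0,0,0,0,0,0,1,0,0,0,0,0,0,1,0,0,0,0,0,0,1,0,0,0,0,0,0,1,0,0,0,0,0,0,1]'

```text
time: 6.45
tool_pos: [0.6321, 0.1139, 0.0515]
ee_rot: [3.142, 0.0, 1.605]
wrist_force: [0.0, 0.7, -0.8]
width: 0.0165
finger_force: 0.0
```

```bash
python3 - <<'E'
from h import *
st()
a=[]
for n in("scene","side"):
    s=cam(n);P=cloud(s)
    q,_=cv2.projectPoints(np.array([[.632,.114,.08]]),np.zeros(3),np.zeros(3),s["K"],np.array(s["D"],float)) if 0 else (None,None)
    c=(np.array([.632,.114,.08])-s["o"])@s["Rm"];x=np.array([[c[0]/-c[2],-c[1]/-c[2]]])
    u,v=(s["K"]@np.array([x[0,0],x[0,1],1]))[:2].astype(int);print(n,u,v)
    a.append(cv2.resize(s["image"][max(v-50,0):v+50,max(u-66,0):u+66],(396,300),interpolation=cv2.INTER_CUBIC))
cv2.imwrite("pics/z.png",np.hstack(a)[:,:,::-1])
E
```

```text
t 6.45 p [0.6321 0.1139 0.0515] rpy [3.142 0.    1.605] w 0.0165 ff 0.0 F [ 0.   0.7 -0.8] J [ 0.09  0.34  1.31 -0.    1.49  0.06]
scene 305 274
side 282 251
```

View pics/z.png

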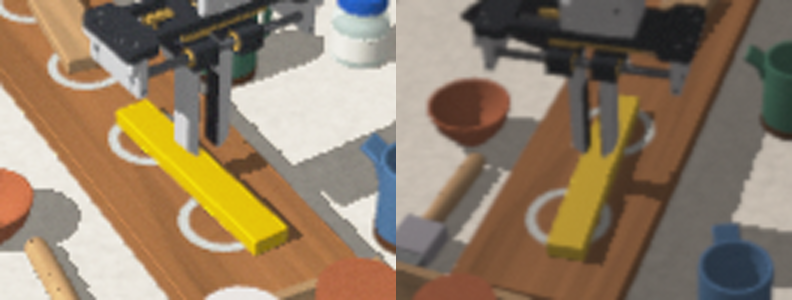

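```bash
python3 - <<'E'
from h import *
for n in("scene","side"):
    s=cam(n);P=cloud(s);hsv=cv2.cvtColor(s["image"],cv2.COLOR_RGB2HSV)
    m=(abs(P[...,0]-.632)<.05)&(abs(P[...,1]-.114)<.02)&(P[...,2]>.067)&(P[...,2]<.15)&(hsv[...,1]<90)
    p=P[m];v,u=np.nonzero(m)
    for z in np.arange(.067,.11,.004):
        k=(p[:,2]>z)&(p[:,2]<=z+.004); 
        if k.sum(): print(n,round(z,3),k.sum(),p[k].min(0).round(3),p[k].max(0).round(3),"rows",v[k].min(),v[k].max())
E
```

```text
scene 0.083 1 [0.625 0.122 0.086] [0.625 0.122 0.086] rows 273 273
scene 0.087 5 [0.622 0.112 0.088] [0.628 0.123 0.09 ] rows 270 272
scene 0.091 12 [0.615 0.114 0.091] [0.641 0.125 0.095] rows 269 274
scene 0.095 19 [0.616 0.108 0.095] [0.649 0.126 0.099] rows 268 273
scene 0.099 19 [0.618 0.105 0.099] [0.649 0.126 0.103] rows 267 272
scene 0.103 19 [0.621 0.113 0.103] [0.649 0.127 0.107] rows 265 271
scene 0.107 24 [0.614 0.106 0.107] [0.65  0.126 0.111] rows 263 269
side 0.087 5 [0.626 0.115 0.087] [0.641 0.124 0.09 ] rows 249 252
side 0.091 6 [0.621 0.12  0.092] [0.642 0.127 0.094] rows 249 251
side 0.095 18 [0.617 0.104 0.095] [0.644 0.126 0.099] rows 245 251
side 0.099 17 [0.618 0.115 0.099] [0.645 0.127 0.103] rows 247 249
side 0.103 15 [0.616 0.105 0.103] [0.645 0.124 0.107] rows 243 247
side 0.107 14 [0.617 0.112 0.107] [0.644 0.126 0.111] rows 243 247
```

```bash
python3 - <<'E'
from h import *
for n in("scene","side"):
    P=np.load(n+".npz")["P"]
    m=(abs(P[...,0]-.1785)<.08)&(abs(P[...,1]+.5197)<.08)&(P[...,2]>.12)&(P[...,2]<.25)
    p=P[m];print(n,len(p),np.sort(p[:,2])[:12].round(3));
    for q in p[np.argsort(p[:,2])[:60:6]]: print(q.round(3))
E
```

```text
scene 137 [0.205 0.206 0.206 0.207 0.209 0.209 0.209 0.209 0.209 0.21  0.211 0.211]
[ 0.17  -0.474  0.205]
[ 0.193 -0.565  0.209]
[ 0.198 -0.571  0.212]
[ 0.198 -0.565  0.213]
[ 0.191 -0.564  0.216]
[ 0.166 -0.464  0.218]
[ 0.167 -0.469  0.221]
[ 0.175 -0.458  0.222]
[ 0.17  -0.471  0.224]
[ 0.204 -0.562  0.226]
side 128 [0.205 0.205 0.206 0.206 0.207 0.208 0.208 0.209 0.21  0.21  0.21  0.211]
[ 0.198 -0.567  0.205]
[ 0.193 -0.56   0.208]
[ 0.17  -0.467  0.211]
[ 0.19  -0.565  0.214]
[ 0.204 -0.565  0.215]
[ 0.165 -0.462  0.217]
[ 0.191 -0.563  0.218]
[ 0.185 -0.566  0.221]
[ 0.17  -0.462  0.224]
[ 0.19  -0.562  0.226]
```

The depth from both fixed cameras shows the true fingertips are about 34.5 mm above the reported TCP, both now and at the start pose. I'll compensate from here on.

move_arm --deltas '[0,0,0,0,0,0,-0.3,0,0,0,0,0,0,-0.3,0,0,0,0,0,0,-0.3,0,0,0,0,0,0,-0.3,0,0,0,0,0,1,-0.3,0,0,0,0,0,2,-0.3,0,0,0,0,0,2.8,-0.3,0,0,0,0,0,3.2,-0.3]'

```text
time: 7.45
tool_pos: [0.6308, 0.1137, 0.0173]
ee_rot: [-3.138, 0.0, 1.605]
wrist_force: [0.2, -0.4, 0.2]
width: 0.0598
finger_force: 0.0
```

move_arm --deltas '[0,0,0,0,0,0,-0.3,0,0,0,0,0,0,0,0,0,0,0,0,0,1,0,0,0,0,0,0,1,0,0,0,0,0,0,1,0,0,0,0,0,0,1,0,0,0,0,0,0,1,0,0,0,0,0,0,1]'

```text
time: 8.25
tool_pos: [0.6326, 0.1139, 0.02]
ee_rot: [3.14, 0.0, 1.605]
wrist_force: [0.0, 0.3, 1.9]
width: 0.0314
finger_force: 30.0
```

move_arm --deltas '[0,0,0,0,0,-2,1,0,0,0,0,0,-6,1,0,0,0,0,0,-10,1,0,0,0,0,0,-14,1,0,0,-0.12,2.6,-1.6,-14,1,0,0,-0.24,5.2,-3.1,-14,1,0,0,-0.36,7.8,-4.7,-14,1,0,0,-0.48,10.4,-6.2,-14,1]'

```text
time: 9.05
tool_pos: [0.5653, 0.2164, 0.1588]
ee_rot: [-3.14, -0.0, 2.089]
wrist_force: [-0.0, 0.3, -1.0]
width: 0.0314
finger_force: 30.0
```

```bash
python3 -c "
from h import *
st();a=go(.4345,.4229,.16,3.0716)"
```

```text
t 9.05 p [0.5653 0.2164 0.1588] rpy [-3.14  -0.     2.089] w 0.0314 ff 30.0 F [-0.   0.3 -1. ] J [ 0.27  0.21  1.25  0.    1.68 -0.25]
turn [-0.001 -0.001 -0.982] cm [24.42 -1.12 -0.1 ] rows 7.0
```

move_arm --deltas '[0,0,-0.13,3,-0.1,0,1,0,0,-0.26,6.5,-0.3,0,1,0,0,-0.39,10,-0.5,0,1,0,0,-0.52,13.5,-0.6,0,1,0,0,-0.65,17,-0.8,0,1,0,0,-0.78,20,-1,0,1,0,0,-0.9,22.5,-1.1,0,1,0,0,-0.982,24.4,-1.1,0,1]'

```text
time: 9.85
tool_pos: [0.4353, 0.4238, 0.1587]
ee_rot: [-3.14, -0.002, 3.072]
wrist_force: [0.0, 0.4, -0.2]
width: 0.0314
finger_force: 30.0
```

move_arm --deltas '[0,0,0,0,0,4,1,0,0,0,0,0,8,1,0,0,0,0,0,8,1]'

```text
time: 10.15
tool_pos: [0.4322, 0.4193, 0.0714]
ee_rot: [-3.13, -0.012, 3.067]
wrist_force: [-1.1, -0.7, -2.4]
width: 0.0315
finger_force: 30.0
```

```bash
python3 - <<'E'
from m2 import *
st();s=cam("wrist");save(s,"w4");P=cloud(s);hsv=cv2.cvtColor(s["image"],cv2.COLOR_RGB2HSV);H,S,V=[hsv[...,i].astype(int) for i in range(3)]
Z=P[...,2]
r=((H<5)|(H>173))&(S>150)&(Z>.045)&(Z<.07)
n,lab,stt,ce=cv2.connectedComponentsWithStats(r.astype(np.uint8))
for q in range(1,n):
    if stt[q,4]>15: print("nub",stt[q,4],ce[q].round(),np.median(P[lab==q],0).round(4))
rect(P,(H>20)&(H<33)&(S>150),"lath");go(.4345,.4229,.021,3.0716)
E
```

```text
t 10.15 p [0.4322 0.4193 0.0714] rpy [-3.13  -0.012  3.067] w 0.0315 ff 30.0 F [-1.1 -0.7 -2.4] J [ 0.68  0.25  1.38 -0.    1.53 -0.82]
nub 250 [259. 180.] [0.3815 0.3876 0.059 ]
nub 218 [410. 179.] [0.3869 0.4674 0.0589]
nub 190 [110. 181.] [0.3757 0.3065 0.059 ]
nub 29 [129. 342.] [0.4711 0.2985 0.0588]
lath 269 c [418.  405.6] wh [ 2.5 28.9] long dir deg 175.5 z 0.1165
turn [-0.007 -0.007 -0.005] cm [-0.04  0.26  5.43] rows 2.0
```

View pics/w4.png

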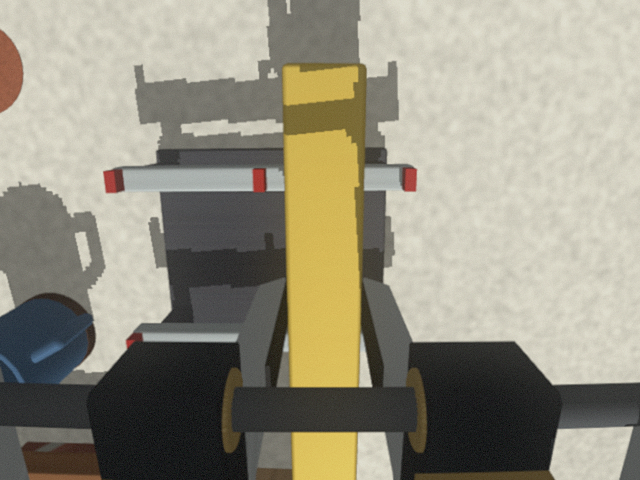

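The view shows the lath over the right-hand lane, between the nubs at (259,180) and (410,179), and aligned. I'll lower it and release.

move_arm --deltas '[0,0,0,0,-0.1,3,1,0,0,0,0,-0.1,4.5,1,0,0,0,0,-0.1,5.2,1,0,0,0,0,-0.1,5.6,1,0,0,0,0,-0.1,5.8,1,0,0,0,0,-0.1,5.8,1,0,0,0,0,-0.1,5.8,1]'

```text
time: 10.9
tool_pos: [0.4375, 0.4222, 0.0225]
ee_rot: [3.141, 0.001, 3.067]
wrist_force: [-0.6, -0.0, -0.3]
width: 0.0319
finger_force: 30.0
```

move_arm --deltas '[0,0,0,0,0,0,0.1,0,0,0,0,0,0,0,0,0,0,0,0,0,0,0,0,0,0,0,0,0,0,0,0,0,0,-3,0,0,0,0,0,0,-8,0,0,0,0,0,0,-13,0,0,0,0,0,0,-18,0]'

```text
time: 11.7
tool_pos: [0.4366, 0.4216, 0.2033]
ee_rot: [-3.141, -0.0, 3.067]
wrist_force: [0.3, 1.7, 0.2]
width: 0.047
finger_force: 0.0
```

```bash
python3 - <<'E'
from m2 import *
st();s=cam("wrist");P=cloud(s);hsv=cv2.cvtColor(s["image"],cv2.COLOR_RGB2HSV);H,S,V=[hsv[...,i].astype(int) for i in range(3)]
rect(P,(H>20)&(H<33)&(S>150),"lath");a=go(.48,.02,.25,1.52)
E
```

```text
t 11.7 p [0.4366 0.4216 0.2033] rpy [-3.141 -0.     3.067] w 0.047 ff 0.0 F [0.3 1.7 0.2] J [ 0.67  0.21  1.17 -0.    1.76 -0.82]
lath 75 c [425.4 412.8] wh [ 7.7 13.1] long dir deg 152.5 z 0.0649
turn [1.900e-02 1.000e-03 1.547e+00] cm [ -7.07 -39.96  -3.93] rows 11.0
```

```bash
python3 -c "
from h import *
a=go(.50,-.18,.28,1.45);print(np.hypot(.07,.4))"
```

```text
turn [0.02  0.    1.617] cm [-10.6  -59.71  -7.12] rows 13.0
0.40607881008493907
```

move_arm --deltas '[0,0,0.12,-0.8,-4.4,-2,-0.5,0,0,0.24,-1.6,-8.8,-4,-1,0,0,0.36,-2.4,-13.2,-7,-1,0,0,0.48,-3.2,-17.6,-7,-1,0,0,0.6,-4,-22,-7,-1,0,0,0.72,-4.8,-26.4,-7,-1,0,0,0.84,-5.6,-31,-7,-1,0,0,0.96,-6.4,-35.5,-7,-1]'

```text
time: 12.55
tool_pos: [0.4741, 0.0612, 0.2716]
ee_rot: [3.141, 0.001, 2.102]
wrist_force: [1.1, 0.1, -0.5]
width: 0.0942
finger_force: 0.0
```

```bash
python3 -c "
from h import *
st();a=go(.50,-.18,.28,1.45)"
```

```text
t 12.55 p [0.4741 0.0612 0.2716] rpy [3.141e+00 1.000e-03 2.102e+00] w 0.0942 ff 0.0 F [ 1.1  0.1 -0.5] J [ 0.01 -0.07  1.33 -0.    1.88 -0.52]
turn [0.001 0.    0.652] cm [-22.11  -9.99  -0.84] rows 5.0
```

move_arm --deltas '[0,0,0.12,-4,-1.8,-0.5,-1,0,0,0.24,-8,-3.6,-0.8,-1,0,0,0.36,-12,-5.4,-0.8,-1,0,0,0.48,-16,-7.2,-0.8,-1,0,0,0.6,-20,-9,-0.8,-1,0,0,0.652,-22,-10,-0.8,-1,0,0,0.652,-22,-10,-0.8,-1,0,0,0.652,-22,-10,-0.8,-1]'

```text
time: 13.35
tool_pos: [0.5005, -0.1771, 0.2793]
ee_rot: [-3.141, -0.001, 1.455]
wrist_force: [0.5, 1.2, -0.2]
width: 0.0943
finger_force: 0.0
```

```bash
python3 - <<'E'
from m2 import *
st();s=cam("wrist");save(s,"w5");P=cloud(s);hsv=cv2.cvtColor(s["image"],cv2.COLOR_RGB2HSV);H,S,V=[hsv[...,i].astype(int) for i in range(3)]
Z=P[...,2];X=P[...,0];Y=P[...,1]
brd=(X>.55)&(X<.7)&(Y<.05)&(Y>-.28)
top=(Z>.058)&(Z<.072)&brd
rect(P,top&(V>130),"blade");rect(P,top,"all");rect(P,top&(V<110),"handle")
rings(s,P)
E
```

```text
t 13.35 p [ 0.5005 -0.1771  0.2793] rpy [-3.141e+00 -1.000e-03  1.455e+00] w 0.0943 ff 0.0 F [ 0.5  1.2 -0.2] J [-0.45  0.05  1.2   0.    1.9  -0.33]
blade 5088 c [ 621.4 -127.2] wh [119.1  42.7] long dir deg 80.1 z 0.065
all 7109 c [ 613.3 -166.7] wh [200.1  45.2] long dir deg 80.2 z 0.0649
handle 1542 c [ 602.3 -224.9] wh [79.  22.5] long dir deg 79.2 z 0.0648
ring 17 [7108.6 -205.1] r 6410.9
ring 1142 [629.4 -75.9] r 32.3
ring 17 [7828.3 -225.3] r 7131.9
ring 676 [ 624.9 -196.3] r 30.9
ring 28 [ 777.4 -236.5] r 87.9
```

View pics/w5.png

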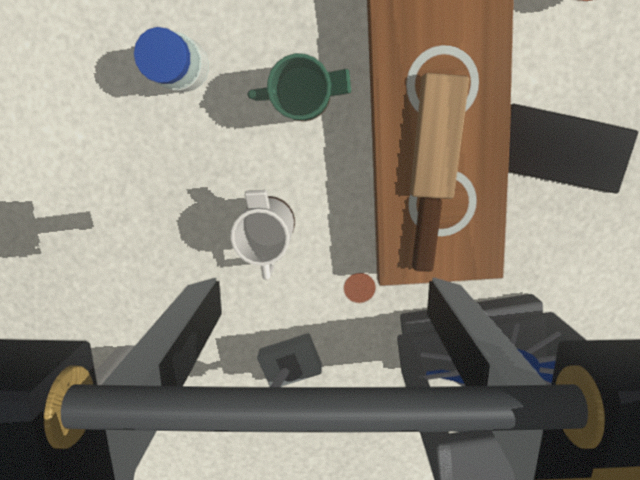

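The view shows the whole paddle, with the blade at (441,135) and the handle at (427,232). White's spout points up (+y) at (257,200), and green's spout points right (+x) at (342,80). I'll grip the paddle at its balance point.

```bash
python3 -c "
from h import *
a=go(.6171,-.1518,.10,1.398);a=go(.6171,-.1518,.0185,1.398,a);b=go(.617,-.152,.16,1.398,a);c=go(.4289,.3445,.16,3.072,b)"
```

```text
turn [ 0.    -0.001  0.058] cm [ 3.77 11.29 17.96] rows 5.0
turn [0. 0. 0.] cm [ 0.   -0.    8.15] rows 2.0
turn [0. 0. 0.] cm [-2.000e-02 -1.000e-02 -1.415e+01] rows 3.0
turn [-0.     0.    -1.674] cm [ 45.68 -27.07  -0.  ] rows 12.0
```

move_arm --deltas '[0,0,0.02,1.5,4,2,-0.8,0,0,0.04,3,8,4,-0.6,0,0,0.058,3.8,11.3,7,-0.5,0,0,0.058,3.8,11.3,11,-0.5,0,0,0.058,3.8,11.3,15,-0.5,0,0,0.058,3.8,11.3,18,-0.5,0,0,0.058,3.8,11.3,18,-0.5,0,0,0.058,3.8,11.3,18,-0.5]'

```text
time: 14.2
tool_pos: [0.6174, -0.1511, 0.1003]
ee_rot: [3.141, -0.0, 1.399]
wrist_force: [0.0, 1.1, 0.6]
width: 0.0702
finger_force: 0.0
```

move_arm --deltas '[0,0,0,0,0,3,-0.5,0,0,0,0,0,6,-0.5,0,0,0,0,0,7.5,-0.5,0,0,0,0,0,8,-0.5,0,0,0,0,0,8.1,-0.5,0,0,0,0,0,8.1,-0.5,0,0,0,0,0,8.1,1,0,0,0,0,0,8.1,1]'

```text
time: 15.0
tool_pos: [0.6181, -0.1529, 0.02]
ee_rot: [3.139, 0.0, 1.397]
wrist_force: [-0.2, 0.4, 0.1]
width: 0.0582
finger_force: 0.0
```

move_arm --deltas '[0,0,0,0,0,0,1,0,0,0,0,0,0,1,0,0,0,0,0,0,1,0,0,0,0,0,0,1]'

```text
time: 15.4
tool_pos: [0.6173, -0.1526, 0.019]
ee_rot: [3.141, 0.0, 1.397]
wrist_force: [-0.5, 1.1, 3.0]
width: 0.0437
finger_force: 30.0
```

move_arm --deltas '[0,0,0,0,0,-2,1,0,0,0,0,0,-6,1,0,0,0,0,0,-10,1,0,0,0,0,0,-14,1,0,0,-0.13,3.6,-2.1,-14,1,0,0,-0.26,7.2,-4.2,-14,1,0,0,-0.4,10.8,-6.4,-14,1,0,0,-0.53,14.4,-8.5,-14,1]'

```text
time: 16.2
tool_pos: [0.5575, 0.0053, 0.1578]
ee_rot: [-3.141, -0.0, 1.932]
wrist_force: [-0.3, -0.3, -1.2]
width: 0.0441
finger_force: 30.0
```

```bash
python3 -c "
from h import *
st();a=go(.4289,.343,.16,3.072)"
```

```text
t 16.2 p [0.5575 0.0053 0.1578] rpy [-3.141 -0.     1.932] w 0.0441 ff 30.0 F [-0.3 -0.3 -1.2] J [-0.09  0.11  1.37  0.    1.66 -0.45]
turn [-0.00e+00 -1.00e-03 -1.14e+00] cm [36.14 -0.11 -0.2 ] rows 8.0
```

move_arm --deltas '[0,0,-0.13,4,0,0,1,0,0,-0.27,8.5,0,0,1,0,0,-0.41,13,0,0,1,0,0,-0.55,17.5,0,0,1,0,0,-0.69,22,0,0,1,0,0,-0.83,26.5,0,0,1,0,0,-0.97,31,-0.1,0,1,0,0,-1.07,34.5,-0.1,0,1]'

```text
time: 17.0
tool_pos: [0.4357, 0.3292, 0.1579]
ee_rot: [3.142, -0.001, 3.003]
wrist_force: [0.7, -0.2, -1.8]
width: 0.0434
finger_force: 30.0
```

move_arm --deltas '[0,0,-0.07,0.8,-1.5,0,1,0,0,-0.07,0.8,-1.5,0,1,0,0,-0.07,0.8,-1.5,4,1,0,0,-0.07,0.8,-1.5,7,1,0,0,-0.07,0.8,-1.5,8,1,0,0,-0.07,0.8,-1.5,8,1,0,0,-0.07,0.8,-1.5,8,1]'

```text
time: 17.7
tool_pos: [0.4283, 0.3136, 0.0798]
ee_rot: [3.14, 0.002, 3.066]
wrist_force: [-0.3, 0.3, -1.4]
width: 0.0438
finger_force: 30.0
```

```bash
python3 -c "
from h import *
st();a=go(.4289,.3435,.02,3.072)"
```

```text
t 17.7 p [0.4283 0.3136 0.0798] rpy [3.140e+00 2.000e-03 3.066e+00] w 0.0438 ff 30.0 F [-0.3  0.3 -1.4] J [ 0.53  0.08  1.56  0.    1.5  -0.97]
turn [ 0.001  0.002 -0.006] cm [0.18 2.98 5.98] rows 2.0
```

move_arm --deltas '[0,0,-0.006,0.1,1.5,0,1,0,0,-0.006,0.1,3,0,1,0,0,-0.006,0.1,3,1.5,1,0,0,-0.006,0.1,3,3.5,1,0,0,-0.006,0.1,3,5,1,0,0,-0.006,0.1,3,5.6,1,0,0,-0.006,0.1,3,5.9,1,0,0,-0.006,0.1,3,5.9,1]'

```text
time: 18.5
tool_pos: [0.4286, 0.3434, 0.0197]
ee_rot: [3.141, 0.001, 3.073]
wrist_force: [0.7, 0.9, -1.3]
width: 0.0441
finger_force: 30.0
```

move_arm --deltas '[0,0,0,0,0,0,1,0,0,0,0,0,0,0,0,0,0,0,0,0,-0.25,0,0,0,0,0,0,-0.25,0,0,0,0,0,0,-0.25,0,0,0,0,0,-4,-0.25,0,0,0,0,0,-9,-0.25,0,0,0,0,0,-14,-0.25]'

```text
time: 19.3
tool_pos: [0.4279, 0.3429, 0.1604]
ee_rot: [-3.14, -0.001, 3.073]
wrist_force: [1.1, 0.8, 1.0]
width: 0.0587
finger_force: 0.0
```

```bash
python3 -c "
from h import *
st();a=go(.46,.12,.22,2.0)
"
```

```text
t 19.3 p [0.4279 0.3429 0.1604] rpy [-3.140e+00 -1.000e-03  3.073e+00] w 0.0587 ff 0.0 F [1.1 0.8 1. ] J [ 0.57  0.09  1.39 -0.    1.67 -0.93]
turn [-2.000e-03 -1.000e-03  1.073e+00] cm [ -4.73 -22.02  -5.94] rows 8.0
```

```bash
cat > j.py <<'E'
from h import *
def jug(cx,cy,base=0.,cam_="wrist",P=None):
    P=cloud(cam(cam_)) if P is None else P
    p=P.reshape(-1,3);c=np.array([cx,cy])
    p=p[(np.linalg.norm(p[:,:2]-c,axis=1)<.09)&(p[:,2]>base+.02)&(p[:,2]<base+.09)]
    rim=p[abs(p[:,2]-base-.0775)<.005]
    for i in range(12):
        d=np.linalg.norm(rim[:,:2]-c,axis=1);g=rim[(d>(.0 if i==0 else .020))&(d<(.05 if i<2 else .034))]
        if i==0: c=g[:,:2].mean(0);continue
        A=np.c_[2*g[:,:2],np.ones(len(g))];x=np.linalg.lstsq(A,(g[:,:2]**2).sum(1),rcond=None)[0];c=x[:2]
    r=np.sqrt(x[2]+c@c);d=p[:,:2]-c;rr=np.linalg.norm(d,axis=1);hgt=p[:,2]-base
    sp=d[(rr>.036)&(rr<.055)&(hgt>.0705)&(hgt<.085)];ha=d[(rr>.036)&(rr<.056)&(hgt<.068)&(hgt>.045)]
    f=lambda v:np.arctan2(*v.mean(0)[::-1]) if len(v) else np.nan
    print("jug c",c.round(4),"r",r.round(4),"n",len(g),"spout",len(sp),np.round(f(sp),3),"handle",len(ha),np.round(f(ha),3),"ztop",np.median(g[:,2]).round(4))
    return c,f(sp)
E
python3 -c "
from h import *
a=go(.515,.15,.2,2.0)"
```

```text
turn [-2.000e-03 -1.000e-03  1.073e+00] cm [-10.01 -18.65  -3.95] rows 8.0
```

move_arm --deltas '[0,0,0.13,-1.2,-2.3,-2,-0.6,0,0,0.27,-2.4,-4.6,-4,-1,0,0,0.41,-3.7,-7,-4,-1,0,0,0.55,-5,-9.4,-4,-1,0,0,0.69,-6.3,-11.8,-4,-1,0,0,0.83,-7.6,-14.2,-4,-1,0,0,0.97,-9,-16.8,-4,-1,0,0,1.07,-10,-18.6,-4,-1]'

```text
time: 20.1
tool_pos: [0.516, 0.1492, 0.1996]
ee_rot: [3.141, 0.001, 1.997]
wrist_force: [0.9, -0.1, 0.1]
width: 0.0939
finger_force: 0.0
```

move_arm --deltas '[0,0,0,0,0,0,-1,0,0,0,0,0,0,-1]'

```text
time: 20.3
tool_pos: [0.5153, 0.151, 0.1995]
ee_rot: [-3.142, -0.001, 2.004]
wrist_force: [0.2, -0.2, -0.3]
width: 0.0939
finger_force: 0.0
```

```bash
python3 - <<'E'
from j import *
st();s=cam("wrist");save(s,"w6");c,a=jug(.5,.197,P=cloud(s))
E
```

```text
t 20.3 p [0.5153 0.151  0.1995] rpy [-3.142e+00 -1.000e-03  2.004e+00] w 0.0939 ff 0.0 F [ 0.2 -0.2 -0.3] J [ 0.18  0.05  1.35  0.    1.74 -0.25]
jug c [0.4874 0.2103] r 0.0278 n 1248 spout 429 -1.164 handle 216 1.983 ztop 0.0767
```

View pics/w6.png

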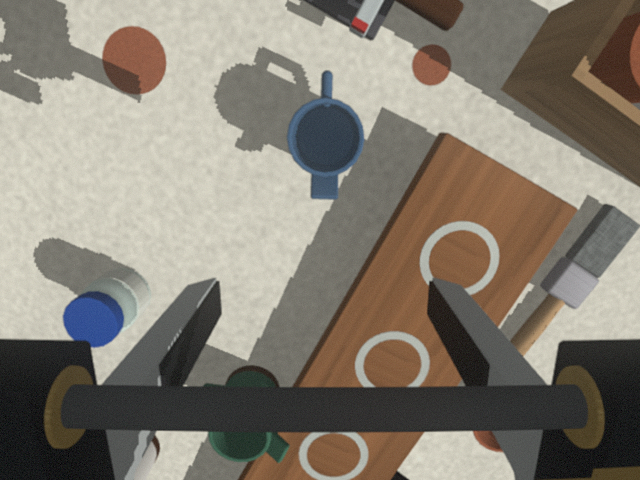

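The view shows the blue jug at (325,137) with its spout down at (325,185) and its handle up at (327,85), and the rings are clear. I'll grasp it.

```bash
python3 -c "
from h import *
a=go(.4874,.2103,.12,1.98);b=go(.4874,.2103,.002,1.98,a);c=go(.4874,.2103,.12,1.98,b);d=go(.6416,.1641,.12,1.98-1.622+1.161,c)"
```

```text
turn [ 0.    -0.001  0.024] cm [ 6.5  -0.05  7.96] rows 3.0
turn [0. 0. 0.] cm [-0.  -0.  11.8] rows 3.0
turn [0. 0. 0.] cm [  0.    0.  -11.8] rows 3.0
turn [-0.    -0.     0.461] cm [-10.37  12.31   0.  ] rows 4.0
```

move_arm --deltas '[0,0,0.024,3.2,0,3,-1,0,0,0.024,6.5,0,6,-1,0,0,0.024,6.5,0,8,-1,0,0,0.024,6.5,0,8,-1,0,0,0.024,6.5,0,12,-1,0,0,0.024,6.5,0,16,-1,0,0,0.024,6.5,0,19,-1,0,0,0.024,6.5,0,19.8,-1]'

```text
time: 21.15
tool_pos: [0.4861, 0.2094, -0.001]
ee_rot: [-3.136, -0.001, 1.98]
wrist_force: [-0.6, -0.4, 0.0]
width: 0.0942
finger_force: 0.0
```

move_arm --deltas '[0,0,0,0,0,0,-1,0,0,0,0,0,0,-0.6,0,0,0,0,0,0,0,0,0,0,0,0,0,1,0,0,0,0,0,0,1,0,0,0,0,0,0,1,0,0,0,0,0,0,1]'

```text
time: 21.85
tool_pos: [0.489, 0.2102, 0.0024]
ee_rot: [3.14, 0.0, 1.979]
wrist_force: [0.7, 0.6, 2.7]
width: 0.0606
finger_force: 30.0
```

move_arm --deltas '[0,0,0,0,0,-2,1,0,0,0,0,0,-5,1,0,0,0,0,0,-9,1,0,0,0,0,0,-12,1,0,0,0.12,-2.6,3,-12,1,0,0,0.24,-5.2,6.1,-12,1,0,0,0.36,-7.8,9.2,-12,1,0,0,0.461,-10.3,12.2,-12,1]'

```text
time: 22.65
tool_pos: [0.6417, 0.1631, 0.1202]
ee_rot: [-3.139, 0.001, 1.513]
wrist_force: [0.8, -0.9, -1.5]
width: 0.0605
finger_force: 30.0
```

move_arm --deltas '[0,0,0,0,0,0,1,0,0,0,0,0,0,1,0,0,0,0,0,0,1]'

```text
time: 22.95
tool_pos: [0.6399, 0.1641, 0.1208]
ee_rot: [-3.14, 0.0, 1.519]
wrist_force: [0.4, 0.4, -2.1]
width: 0.0605
finger_force: 30.0
```

```bash
python3 -c "
from h import *
st();a=go(.6416,.1641,.0535,1.519)"
```

```text
t 22.95 p [0.6399 0.1641 0.1208] rpy [-3.14   0.     1.519] w 0.0605 ff 30.0 F [ 0.4  0.4 -2.1] J [0.17 0.35 1.16 0.   1.64 0.22]
turn [-0.002  0.    -0.   ] cm [0.01 0.19 6.73] rows 2.0
```

move_arm --deltas '[0,0,0,0,0.15,2.5,1,0,0,0,0,0.15,4.5,1,0,0,0,0,0.15,5.5,1,0,0,0,0,0.15,6,1,0,0,0,0,0.15,6.3,1,0,0,0,0,0.15,6.5,1,0,0,0,0,0.15,6.6,1,0,0,0,0,0.15,6.7,1]'

```text
time: 23.75
tool_pos: [0.6431, 0.1637, 0.0554]
ee_rot: [3.14, -0.0, 1.518]
wrist_force: [-0.2, -0.2, -2.2]
width: 0.0606
finger_force: 30.0
```

move_arm --deltas '[0,0,0,0,0,0.05,1,0,0,0,0,0,0.1,1,0,0,0,0,0,0.1,1]'

```text
time: 24.05
tool_pos: [0.6426, 0.1636, 0.0535]
ee_rot: [3.142, 0.0, 1.518]
wrist_force: [0.6, 0.4, -2.5]
width: 0.0605
finger_force: 30.0
```

move_arm --deltas '[0,0,0,0,0,0.05,1,0,0,0,0,0,0.1,1,0,0,0,0,0,0.1,1]'

```text
time: 24.35
tool_pos: [0.6426, 0.1637, 0.0525]
ee_rot: [3.142, 0.0, 1.518]
wrist_force: [0.5, -0.7, -2.1]
width: 0.0607
finger_force: 30.0
```

move_arm --deltas '[0,0,0,0,0,0.05,1,0,0,0,0,0,0.05,1]'

```text
time: 24.55
tool_pos: [0.6426, 0.1637, 0.0525]
ee_rot: [3.141, 0.0, 1.518]
wrist_force: [-0.7, -0.2, 0.4]
width: 0.0609
finger_force: 30.0
```

move_arm --deltas '[0,0,0,0,0,0,-0.35,0,0,0,0,0,0,-0.45,0,0,0,0,0,0,-0.8,0,0,0,0,0,0,-1,0,0,0,0,0,0,-1,0,0,0,0,0,-3,-1,0,0,0,0,0,-7,-1,0,0,0,0,0,-12,-1]'

```text
time: 25.35
tool_pos: [0.6411, 0.1634, 0.1706]
ee_rot: [-3.136, 0.001, 1.518]
wrist_force: [0.1, 0.1, -0.0]
width: 0.0938
finger_force: 0.0
```

```bash
python3 -c "
from h import *
st();a=go(.60,.05,.26,1.52);a=go(.53,-.055,.22,3.1)"
```

```text
t 25.35 p [0.6411 0.1634 0.1706] rpy [-3.136e+00  1.000e-03  1.518e+00] w 0.0938 ff 0.0 F [ 0.1  0.1 -0. ] J [ 0.16  0.34  1.06 -0.    1.74  0.22]
turn [-0.005  0.001 -0.002] cm [-11.56  -3.55  -8.91] rows 4.0
turn [-0.005 -0.003 -1.582] cm [-22.41  -9.96  -4.86] rows 11.0
```

move_arm --deltas '[0,0,0,-3,-1.5,-3,-1,0,0,0,-6.5,-3,-6,-1,0,0,0,-10,-5,-9,-1,0,0,0,-13,-6.5,-12,-1,0,0,0,-15,-7.5,-15,-1,0,0,0,-15,-8,-15,-1,0,0,0,-15,-8,-15,-1,0,0,0,-15,-8,-15,-1]'

```text
time: 26.15
tool_pos: [0.5545, 0.0189, 0.32]
ee_rot: [-3.139, -0.0, 1.519]
wrist_force: [1.0, -0.3, -0.3]
width: 0.0942
finger_force: 0.0
```

```bash
python3 - <<'E'
from j import *
st();s=cam("wrist");P=cloud(s);save(s,"w7");jug(.6416,.1641,.05,P=P);jug(.5,-.06,P=P);jug(.435,-.2,P=P)
a=go(.5,-.06,.1,3.2);go(.53,-.06,.2,3.2)
E
```

```text
t 26.15 p [0.5545 0.0189 0.32  ] rpy [-3.139 -0.     1.519] w 0.0942 ff 0.0 F [ 1.  -0.3 -0.3] J [-0.07  0.12  1.04  0.    1.98 -0.02]
jug c [0.6411 0.1634] r 0.0279 n 1078 spout 318 -1.625 handle 3 1.572 ztop 0.1266
jug c [ 0.5286 -0.0718] r 0.0279 n 633 spout 200 0.008 handle 917 0.022 ztop 0.077
jug c [ 0.431  -0.1878] r 0.0278 n 320 spout 3 -0.693 handle 145 -1.739 ztop 0.0768
turn [-0.003 -0.004 -1.681] cm [-8.18 -4.95 21.97] rows 12.0
turn [-0.003 -0.004 -1.681] cm [-8.03 -1.99 11.96] rows 12.0
```

```bash
python3 -c "
from h import *
go(.575,-.07,.2,3.15)"
```

```text
turn [-0.003 -0.003 -1.631] cm [-8.79  2.55 11.94] rows 11.0
```

View pics/w7.png

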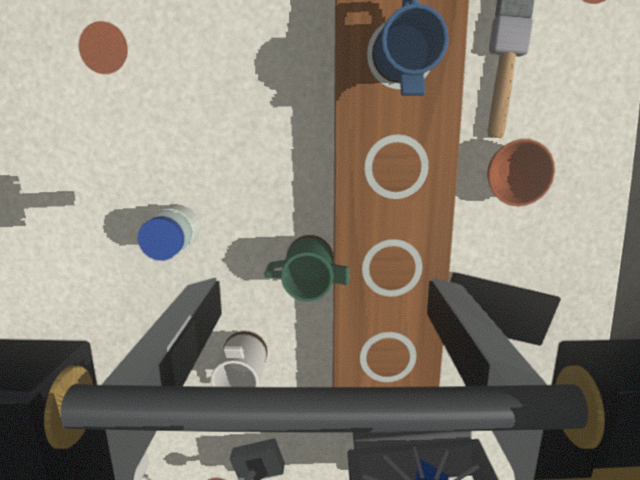

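Blue stands on its ring at (412,45) with its spout pointing down towards the fan. Green at (307,270) has been nudged next to the board. I'll go in closer for it.

move_arm --deltas '[0,0,-0.14,-1.2,0.4,0,-1,0,0,-0.28,-2.4,0.8,0,-1,0,0,-0.42,-3.6,1.2,1,-1,0,0,-0.56,-4.8,1.5,2,-1,0,0,-0.7,-6,1.8,4,-1,0,0,-0.84,-7,2.1,6,-1,0,0,-0.98,-8,2.4,8,-1,0,0,-1.12,-8.8,2.6,10,-1]'

```text
time: 27.0
tool_pos: [0.5757, -0.0705, 0.2185]
ee_rot: [-3.14, -0.004, 2.645]
wrist_force: [0.6, -0.8, -0.6]
width: 0.0939
finger_force: 0.0
```

move_arm --deltas '[0,0,-0.14,0,0,2,-1,0,0,-0.28,0,0,2,-1,0,0,-0.42,0,0,2,-1,0,0,-0.51,0,0,2,-1,0,0,-0.51,0,0,2,-1,0,0,-0.51,0,0,2,-1]'

```text
time: 27.6
tool_pos: [0.5758, -0.0703, 0.2003]
ee_rot: [3.141, -0.003, -3.136]
wrist_force: [-1.0, 0.4, -0.6]
width: 0.0941
finger_force: 0.0
```

```bash
python3 - <<'E'
from j import *
st();c,a=jug(.5286,-.0718)
a=a if a>0 else a
y=a+np.pi
a1=go(*c,.12,y);b=go(*c,.002,y,a1);d=go(*c,.14,y,b);go(.6355,.0442,.14,y-1.622-a,d)
E
```

```text
t 27.6 p [ 0.5758 -0.0703  0.2003] rpy [ 3.141e+00 -3.000e-03 -3.136e+00] w 0.0941 ff 0.0 F [-1.   0.4 -0.6] J [-0.22  0.15  1.24  0.    1.75 -1.8 ]
jug c [ 0.5286 -0.0726] r 0.0279 n 1242 spout 423 -0.004 handle 1640 -0.089 ztop 0.0769
turn [ 0.    -0.002  0.009] cm [ 4.71 -0.19  8.09] rows 2.0
turn [0. 0. 0.] cm [ 0.  -0.  11.8] rows 3.0
turn [0. 0. 0.] cm [  0.    0.  -13.8] rows 3.0
turn [ 0.    -0.     1.618] cm [-10.65  11.72   0.  ] rows 11.0
```

move_arm --deltas '[0,0,0.01,2.4,-0.1,3,-1,0,0,0.01,4.7,-0.2,6,-1,0,0,0.01,4.7,-0.2,8,-1,0,0,0.01,4.7,-0.2,8,-1,0,0,0.01,4.7,-0.2,12,-1,0,0,0.01,4.7,-0.2,16,-1,0,0,0.01,4.7,-0.2,18.5,-1,0,0,0.01,4.7,-0.2,19.8,-1]'

```text
time: 28.45
tool_pos: [0.5286, -0.0731, 0.0025]
ee_rot: [3.141, -0.002, 3.137]
wrist_force: [0.6, -0.4, 0.8]
width: 0.0941
finger_force: 0.0
```

move_arm --deltas '[0,0,0,0,0,0,-1,0,0,0,0,0,0,-0.6,0,0,0,0,0,0,0,0,0,0,0,0,0,1,0,0,0,0,0,0,1,0,0,0,0,0,0,1,0,0,0,0,0,0,1]'

```text
time: 29.15
tool_pos: [0.53, -0.0723, 0.0053]
ee_rot: [3.14, 0.002, 3.138]
wrist_force: [-0.0, 4.6, 6.7]
width: 0.0607
finger_force: 30.0
```

move_arm --deltas '[0,0,0,0,0,-2,1,0,0,0,0,0,-5,1,0,0,0,0,0,-9,1,0,0,0,0,0,-13.8,1,0,0,0.14,-0.9,1,-13.8,1,0,0,0.28,-1.8,2,-13.8,1,0,0,0.42,-2.7,3,-13.8,1,0,0,0.56,-3.6,4,-13.8,1]'

```text
time: 29.95
tool_pos: [0.5645, -0.034, 0.1404]
ee_rot: [-3.139, -0.002, 2.571]
wrist_force: [-0.2, 0.8, -2.9]
width: 0.0606
finger_force: 30.0
```

```bash
python3 -c "
from h import *
st();a=go(.6355,.0442,.14,1.523)"
```

```text
t 29.95 p [ 0.5645 -0.034   0.1404] rpy [-3.139e+00 -2.000e-03  2.571e+00] w 0.0606 ff 30.0 F [-0.2  0.8 -2.9] J [-0.16  0.13  1.38 -0.    1.63 -1.16]
turn [-0.003 -0.     1.048] cm [-1.750e+00  1.041e+01  1.000e-02] rows 7.0
```

move_arm --deltas '[0,0,0.13,-0.2,1.3,0,1,0,0,0.26,-0.4,2.6,0,1,0,0,0.39,-0.6,3.9,0,1,0,0,0.52,-0.9,5.2,0,1,0,0,0.65,-1.1,6.5,0,1,0,0,0.78,-1.3,7.8,0,1,0,0,0.91,-1.5,9.1,0,1,0,0,1.048,-1.7,10.4,0,1]'

```text
time: 30.75
tool_pos: [0.6346, 0.0448, 0.1399]
ee_rot: [-3.138, 0.002, 1.524]
wrist_force: [0.5, -0.1, -3.6]
width: 0.0606
finger_force: 30.0
```

move_arm --deltas '[0,0,0,0,0,0,1,0,0,0,0,0,2,1,0,0,0,0,0,4,1,0,0,0,0,0,6,1,0,0,0,0,0,7,1,0,0,0,0,0,7.5,1,0,0,0,0,0,7.5,1,0,0,0,0,0,7.5,1]'

```text
time: 31.55
tool_pos: [0.6358, 0.045, 0.0681]
ee_rot: [3.14, 0.0, 1.53]
wrist_force: [0.7, 0.3, -2.4]
width: 0.0605
finger_force: 30.0
```

```bash
python3 - <<'E'
from j import *
st();s=cam("wrist");P=cloud(s);o=robot.get_obs()
jug(.6355,.0442,o["tool_pos"][2]-.004,P=P);a=go(.6355,.0442,.054,1.523)
E
```

```text
t 31.55 p [0.6358 0.045  0.0681] rpy [3.14 0.   1.53] w 0.0605 ff 30.0 F [ 0.7  0.3 -2.4] J [-0.02  0.32  1.3  -0.    1.52  0.02]
jug c [0.6346 0.0455] r 0.028 n 4915 spout 1288 -1.607 handle 1736 1.515 ztop 0.1398
turn [0.002 0.    0.007] cm [-0.09 -0.05  1.45] rows 1.0
```

move_arm --deltas '[0,0,0.012,-0.12,0,0.3,1,0,0,0.012,-0.12,0,0.6,1,0,0,0.012,-0.12,0,0.8,1,0,0,0.012,-0.12,0,0.9,1,0,0,0.012,-0.12,0,1.0,1,0,0,0.012,-0.12,0,1.05,1,0,0,0.012,-0.12,0,1.1,1]'

```text
time: 32.3
tool_pos: [0.6351, 0.0441, 0.056]
ee_rot: [3.141, 0.0, 1.518]
wrist_force: [-0.4, -0.4, -2.1]
width: 0.0605
finger_force: 30.0
```

move_arm --deltas '[0,0,0,0,0,0.05,1,0,0,0,0,0,0.1,1,0,0,0,0,0,0.1,1]'

```text
time: 32.6
tool_pos: [0.6352, 0.044, 0.0553]
ee_rot: [3.141, 0.0, 1.518]
wrist_force: [-0.5, -0.6, -2.1]
width: 0.0609
finger_force: 30.0
```

move_arm --deltas '[0,0,0,0,0,0.05,1,0,0,0,0,0,0.05,1]'

```text
time: 32.8
tool_pos: [0.6352, 0.044, 0.0552]
ee_rot: [3.141, 0.0, 1.518]
wrist_force: [-0.6, -0.8, 0.7]
width: 0.0603
finger_force: 30.0
```

move_arm --deltas '[0,0,0,0,0,0.05,1,0,0,0,0,0,0.05,1]'

```text
time: 33.0
tool_pos: [0.6352, 0.0439, 0.0552]
ee_rot: [3.141, 0.0, 1.518]
wrist_force: [-1.9, -0.9, 4.5]
width: 0.0609
finger_force: 30.0
```

move_arm --deltas '[0,0,0,0,0,0,-0.35,0,0,0,0,0,0,-0.45,0,0,0,0,0,0,-0.8,0,0,0,0,0,0,-1,0,0,0,0,0,0,-1,0,0,0,0,0,-3,-1,0,0,0,0,0,-7,-1,0,0,0,0,0,-12,-1]'

```text
time: 33.8
tool_pos: [0.6336, 0.0441, 0.1726]
ee_rot: [-3.136, 0.0, 1.518]
wrist_force: [1.4, -0.2, 0.5]
width: 0.0941
finger_force: 0.0
```

```bash
python3 -c "
from h import *
st();a=go(.41,-.143,.22,-1.14)"
```

```text
t 33.8 p [0.6336 0.0441 0.1726] rpy [-3.136  0.     1.518] w 0.0941 ff 0.0 F [ 1.4 -0.2  0.5] J [-0.02  0.28  1.14 -0.    1.72  0.03]
turn [-1.000e-03  7.000e-03  2.658e+00] cm [-19.87 -21.36  -4.62] rows 18.0
```

move_arm --deltas '[0,0,0.14,-1.2,-1.3,-2,-1,0,0,0.28,-2.4,-2.6,-4,-1,0,0,0.42,-4.6,-4.9,-4.6,-1,0,0,0.56,-7,-7.5,-4.6,-1,0,0,0.7,-9.4,-10.1,-4.6,-1,0,0,0.84,-12,-12.9,-4.6,-1,0,0,0.98,-15,-16,-4.6,-1,0,0,1.12,-18,-19,-4.6,-1]'

```text
time: 34.6
tool_pos: [0.4345, -0.1263, 0.2201]
ee_rot: [3.141, -0.0, 0.393]
wrist_force: [0.3, -0.5, -0.2]
width: 0.0939
finger_force: 0.0
```

move_arm --deltas '[0,0,0.14,0,0,0,-1,0,0,0.28,0,0,0,-1,0,0,0.42,0,0,0,-1,0,0,0.56,0,0,0,-1,0,0,0.7,0,0,0,-1,0,0,0.84,0,0,0,-1,0,0,0.98,0,0,0,-1,0,0,1.12,0,0,0,-1]'

```text
time: 35.4
tool_pos: [0.4359, -0.1256, 0.2201]
ee_rot: [-3.141, -0.0, -0.728]
wrist_force: [-0.7, 0.0, -0.1]
width: 0.0939
finger_force: 0.0
```

```bash
python3 -c "
from h import *
st();a=go(.41,-.143,.22,-1.14)"
```

```text
t 35.4 p [ 0.4359 -0.1256  0.2201] rpy [-3.141 -0.    -0.728] w 0.0939 ff 0.0 F [-0.7  0.  -0.1] J [-0.41 -0.13  1.49  0.    1.78  1.89]
turn [-0.    -0.     0.412] cm [-0.77  3.02  0.01] rows 3.0
```

move_arm --deltas '[0,0,0.14,-0.2,1,0,-1,0,0,0.28,-0.5,2,0,-1,0,0,0.41,-0.8,3,0,-1,0,0,0.41,-0.8,3,0,-1,0,0,0.41,-0.8,3,0,-1]'

```text
time: 35.9
tool_pos: [0.4102, -0.1428, 0.2202]
ee_rot: [-3.141, -0.0, -1.13]
wrist_force: [-0.3, 0.7, 0.0]
width: 0.0942
finger_force: 0.0
```

```bash
python3 - <<'E'
from j import *
st();s=cam("wrist");save(s,"w8");P=cloud(s);c,a=jug(.431,-.188,P=P);jug(.6355,.0442,.05,P=P)
for y in(-1.14,-1.2): 
    a1=go(*c,.12,y);b=go(*c,.002,y,a1);d=go(*c,.14,y,b);f=go(.6293,-.0756,.14,y-1.622-a,d);print(f)
E
```

```text
t 35.9 p [ 0.4102 -0.1428  0.2202] rpy [-3.141 -0.    -1.13 ] w 0.0942 ff 0.0 F [-0.3  0.7  0. ] J [-0.47 -0.18  1.53  0.    1.79  2.23]
jug c [ 0.4311 -0.2039] r 0.0279 n 1100 spout 384 1.508 handle 194 -1.634 ztop 0.0767
jug c [0.6421 0.0311] r 0.0386 n 165 spout 215 -3.028 handle 343 2.695 ztop 0.1262
turn [-0.001 -0.     0.01 ] cm [ 6.42  0.74 10.01] rows 3.0
turn [0. 0. 0.] cm [ 0.  -0.  11.8] rows 3.0
turn [0. 0. 0.] cm [  0.    0.  -13.8] rows 3.0
turn [ 0.   -0.    3.13] cm [ -3.38 -23.37  -0.  ] rows 21.0
(0.6293, -0.0756, 0.14, np.float64(-4.269623068222677))
turn [-0.001 -0.     0.07 ] cm [ 6.42  0.74 10.01] rows 3.0
turn [0. 0. 0.] cm [ 0.  -0.  11.8] rows 3.0
turn [0. 0. 0.] cm [ -0.    0.  -13.8] rows 3.0
turn [ 0.   -0.    3.13] cm [ -4.77 -23.12  -0.  ] rows 21.0
(0.6293, -0.0756, 0.14, np.float64(-4.329623068222677))
```

View pics/w8.png

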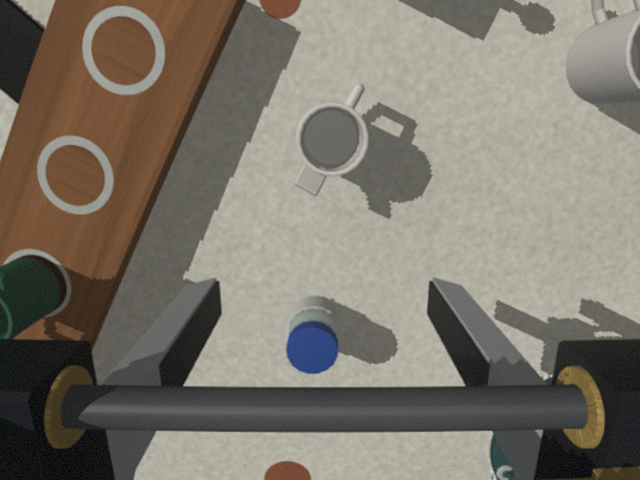

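White is seen at (331,137), spout down-left at (309,183) and handle at (357,95). Green is on its ring at the left. I'll grasp white, about 22° off its sides so that joint 6 stays within range.

move_arm --deltas '[0,0,0,3.2,0.4,3,-1,0,0,0,6.4,0.7,6,-1,0,0,0,6.4,0.7,9,-1,0,0,0,6.4,0.7,10,-1,0,0,0,6.4,0.7,14,-1,0,0,0,6.4,0.7,18,-1,0,0,0,6.4,0.7,20.5,-1,0,0,0,6.4,0.7,21.6,-1]'

```text
time: 36.75
tool_pos: [0.4297, -0.2022, 0.002]
ee_rot: [3.14, 0.003, -1.13]
wrist_force: [0.2, 0.1, -0.0]
width: 0.0937
finger_force: 0.0
```

move_arm --deltas '[0,0,0,0,0,0,-1,0,0,0,0,0,0,-0.6,0,0,0,0,0,0,0,0,0,0,0,0,0,1,0,0,0,0,0,0,1,0,0,0,0,0,0,1,0,0,0,0,0,0,1]'

```text
time: 37.45
tool_pos: [0.4317, -0.2039, 0.0049]
ee_rot: [-3.14, -0.001, -1.132]
wrist_force: [0.7, 1.2, 2.7]
width: 0.0602
finger_force: 30.0
```

move_arm --deltas '[0,0,0,0,0,-2,1,0,0,0,0,0,-5,1,0,0,0,0,0,-9,1,0,0,0,0,0,-14,1,0,0,-0.14,0,0,-14,1,0,0,-0.28,0,0,-14,1,0,0,-0.42,0,0,-14,1,0,0,-0.56,0,0,-14,1]'

```text
time: 38.25
tool_pos: [0.43, -0.2035, 0.1429]
ee_rot: [3.141, 0.002, -0.567]
wrist_force: [0.6, 0.3, -3.0]
width: 0.0597
finger_force: 30.0
```

move_arm --deltas '[0,0,-0.14,0,0,0,1,0,0,-0.28,0,0,0,1,0,0,-0.42,0,0,0,1,0,0,-0.56,0,0,0,1,0,0,-0.7,0,0,0,1,0,0,-0.84,0,0,0,1,0,0,-0.98,0,0,0,1,0,0,-1.12,0,0,0,1]'

```text
time: 39.05
tool_pos: [0.4299, -0.2035, 0.1427]
ee_rot: [-3.139, 0.002, 0.553]
wrist_force: [-0.2, -0.9, -2.9]
width: 0.0598
finger_force: 30.0
```

```bash
python3 -c "
from h import *
st();a=go(.6293,-.0756,.145,2.02)"
```

```text
t 39.05 p [ 0.4299 -0.2035  0.1427] rpy [-3.139e+00  2.000e-03  5.530e-01] w 0.0598 ff 30.0 F [-0.2 -0.9 -2.9] J [-0.56 -0.07  1.58 -0.    1.63  0.46]
turn [-0.003 -0.    -1.467] cm [23.68 -0.4  -0.27] rows 10.0
```

move_arm --deltas '[0,0,-0.14,0.5,0,-0.3,1,0,0,-0.28,2,0,-0.3,1,0,0,-0.42,4.5,0,-0.3,1,0,0,-0.56,7.5,-0.1,-0.3,1,0,0,-0.7,10.5,-0.1,-0.3,1,0,0,-0.84,13.5,-0.2,-0.3,1,0,0,-0.98,17,-0.3,-0.3,1,0,0,-1.12,20,-0.3,-0.3,1]'

```text
time: 39.85
tool_pos: [0.6003, -0.0959, 0.1454]
ee_rot: [-3.139, -0.001, 1.674]
wrist_force: [0.1, -0.2, -1.4]
width: 0.0602
finger_force: 30.0
```

```bash
python3 -c "
from h import *
st();a=go(.6293,-.0756,.07,2.02)"
```

```text
t 39.85 p [ 0.6003 -0.0959  0.1454] rpy [-3.139e+00 -1.000e-03  1.674e+00] w 0.0602 ff 30.0 F [ 0.1 -0.2 -1.4] J [-0.25  0.22  1.26 -0.    1.66 -0.35]
turn [-0.003 -0.001 -0.346] cm [1.72 3.11 7.53] rows 3.0
```

move_arm --deltas '[0,0,-0.12,0.6,1,0,1,0,0,-0.23,1.2,2,0,1,0,0,-0.346,1.7,3.1,0,1,0,0,-0.346,1.7,3.1,2,1,0,0,-0.346,1.7,3.1,4.5,1,0,0,-0.346,1.7,3.1,6.5,1,0,0,-0.346,1.7,3.1,7.3,1,0,0,-0.346,1.7,3.1,7.5,1]'

```text
time: 40.65
tool_pos: [0.6277, -0.0769, 0.0696]
ee_rot: [-3.138, -0.003, 2.014]
wrist_force: [-0.1, -0.2, -2.6]
width: 0.0598
finger_force: 30.0
```

move_arm --deltas '[0,0,0,0,0,0,1,0,0,0,0,0,0,1]'

```text
time: 40.85
tool_pos: [0.6301, -0.0774, 0.0735]
ee_rot: [3.14, 0.002, 2.014]
wrist_force: [-0.0, 0.7, -2.1]
width: 0.0599
finger_force: 30.0
```

```bash
python3 - <<'E'
from j import *
st();s=cam("wrist");P=cloud(s);o=robot.get_obs()
c,a=jug(.6293,-.0756,o["tool_pos"][2]-.005,P=P)
e=np.array([.6293,-.0756])-c;go(o["tool_pos"][0]+e[0],o["tool_pos"][1]+e[1],.055,o["ee_rot"][2]-1.622-a)
E
```

```text
t 40.85 p [ 0.6301 -0.0774  0.0735] rpy [3.140e+00 2.000e-03 2.014e+00] w 0.0599 ff 30.0 F [-0.   0.7 -2.1] J [-0.21  0.31  1.3  -0.    1.53 -0.65]
jug c [ 0.6286 -0.0773] r 0.0279 n 5171 spout 843 -2.256 handle 1757 1.584 ztop 0.1453
turn [ 0.002  0.002 -0.634] cm [0.12 0.13 1.87] rows 5.0
```

move_arm --deltas '[0,0,-0.006,0.12,0.1,0.4,1,0,0,-0.006,0.12,0.1,0.8,1,0,0,-0.006,0.12,0.1,1.1,1,0,0,-0.006,0.12,0.1,1.3,1,0,0,-0.006,0.12,0.1,1.4,1,0,0,-0.006,0.12,0.1,1.5,1,0,0,-0.006,0.12,0.1,1.55,1,0,0,-0.006,0.12,0.1,1.6,1]'

```text
time: 41.7
tool_pos: [0.6297, -0.0756, 0.0561]
ee_rot: [3.141, 0.0, 2.02]
wrist_force: [-0.0, -1.0, -2.6]
width: 0.06
finger_force: 30.0
```

move_arm --deltas '[0,0,0,0,0,0.05,1,0,0,0,0,0,0.05,1]'

```text
time: 41.9
tool_pos: [0.6296, -0.0756, 0.0555]
ee_rot: [3.142, 0.0, 2.02]
wrist_force: [-0.6, 0.1, -2.4]
width: 0.0598
finger_force: 30.0
```

move_arm --deltas '[0,0,0,0,0,0.05,1,0,0,0,0,0,0.05,1]'

```text
time: 42.1
tool_pos: [0.6296, -0.0756, 0.055]
ee_rot: [3.142, 0.0, 2.02]
wrist_force: [-0.4, -0.0, -2.4]
width: 0.0599
finger_force: 30.0
```

move_arm --deltas '[0,0,0,0,0,0.05,1,0,0,0,0,0,0.05,1]'

```text
time: 42.3
tool_pos: [0.6297, -0.0757, 0.055]
ee_rot: [3.141, 0.0, 2.02]
wrist_force: [-1.4, 0.1, -0.6]
width: 0.0605
finger_force: 30.0
```

move_arm --deltas '[0,0,0,0,0,0.05,1,0,0,0,0,0,0.05,1]'

```text
time: 42.5
tool_pos: [0.6297, -0.0757, 0.0549]
ee_rot: [3.141, 0.001, 2.02]
wrist_force: [-2.7, 0.4, 2.4]
width: 0.0602
finger_force: 30.0
```

move_arm --deltas '[0,0,0,0,0,0,-0.35,0,0,0,0,0,0,-0.45,0,0,0,0,0,0,-0.8,0,0,0,0,0,0,-1,0,0,0,0,0,0,-1,0,0,0,0,0,-3,-1,0,0,0,0,0,-7,-1,0,0,0,0,0,-12,-1]'

```text
time: 43.3
tool_pos: [0.6281, -0.0753, 0.1727]
ee_rot: [-3.137, -0.003, 2.02]
wrist_force: [1.0, -0.9, 0.0]
width: 0.0937
finger_force: 0.0
```

```bash
python3 -c "
from h import *
st();a=go(.5,-.06,.34,1.52)"
```

```text
t 43.3 p [ 0.6281 -0.0753  0.1727] rpy [-3.137e+00 -3.000e-03  2.020e+00] w 0.0937 ff 0.0 F [ 1.  -0.9  0. ] J [-0.21  0.28  1.15 -0.    1.72 -0.66]
turn [-0.005 -0.002  0.5  ] cm [  6.99 -10.95 -16.67] rows 5.0
```

move_arm --deltas '[0,0,0.1,0.5,-1,-4,-1,0,0,0.2,2,-3,-8,-1,0,0,0.3,4,-6,-12,-1,0,0,0.4,6,-9,-15,-1,0,0,0.5,7,-11,-16.7,-1,0,0,0.5,7,-11,-16.7,-1,0,0,0.5,7,-11,-16.7,-1,0,0,0.5,7,-11,-16.7,-1]'

```text
time: 44.1
tool_pos: [0.5006, -0.0603, 0.3385]
ee_rot: [-3.138, -0.001, 1.521]
wrist_force: [-1.2, 0.5, 0.7]
width: 0.0936
finger_force: 0.0
```

```bash
python3 - <<'E'
from j import *
st();s=cam("wrist");P=cloud(s);save(s,"w9")
for c in((.6416,.1641),(.6355,.0442),(.6293,-.0756)): jug(*c,.05,P=P)
for n in("scene","side"):
    s=cam(n);P=cloud(s);save(s,n+"1");hsv=cv2.cvtColor(s["image"],cv2.COLOR_RGB2HSV);H,S,V=[hsv[...,q].astype(int) for q in range(3)]
    for c in((.6416,.1641),(.6355,.0442),(.6293,-.0756)): jug(*c,.05,P=P)
    reg=(P[...,0]>.28)&(P[...,0]<.52)&(P[...,1]<-.28)&(P[...,1]>-.48)&(P[...,2]>.012)&(P[...,2]<.14)
    m=reg&((H<6)|(H>172))&(S>150);p=P[m];print("knob",len(p),np.median(p,0).round(4),p.min(0).round(3),p.max(0).round(3))
    for z in np.arange(.012,.11,.012):
        k=P[reg&(P[...,2]>z)&(P[...,2]<=z+.012)]
        if len(k): print(round(z,3),len(k),np.median(k,0).round(3),k.min(0).round(3),k.max(0).round(3))
E
```

```text
t 44.1 p [ 0.5006 -0.0603  0.3385] rpy [-3.138e+00 -1.000e-03  1.521e+00] w 0.0936 ff 0.0 F [-1.2  0.5  0.7] J [-0.23  0.02  1.11  0.    2.02 -0.18]
jug c [0. 0.] r 0.0 n 0 spout 0 nan handle 0 nan ztop nan
jug c [0.6335 0.0427] r 0.0279 n 959 spout 303 -1.64 handle 183 1.534 ztop 0.1266
jug c [ 0.628  -0.0767] r 0.0279 n 801 spout 265 -1.617 handle 156 1.532 ztop 0.1266
jug c [0.644 0.167] r 0.028 n 163 spout 44 -1.613 handle 46 1.501 ztop 0.1265
jug c [0.6369 0.046 ] r 0.0279 n 135 spout 38 -1.616 handle 40 1.502 ztop 0.1266
jug c [ 0.6315 -0.0737] r 0.0281 n 122 spout 32 -1.612 handle 31 1.482 ztop 0.126
knob 37 [ 0.4091 -0.3814  0.1025] [ 0.399 -0.394  0.089] [ 0.42  -0.372  0.111]
0.012 121 [ 0.448 -0.366  0.02 ] [ 0.395 -0.408  0.012] [ 0.474 -0.348  0.024]
0.024 106 [ 0.439 -0.376  0.027] [ 0.4   -0.402  0.024] [ 0.474 -0.352  0.036]
0.036 24 [ 0.426 -0.387  0.041] [ 0.28  -0.429  0.036] [ 0.442 -0.376  0.048]
0.048 14 [ 0.42  -0.386  0.054] [ 0.28  -0.427  0.049] [ 0.426 -0.38   0.06 ]
0.06 13 [ 0.417 -0.382  0.065] [ 0.281 -0.424  0.06 ] [ 0.428 -0.379  0.071]
0.072 13 [ 0.4
[... 633 characters left out ...]
0.426 -0.362  0.019] [ 0.394 -0.413  0.012] [ 0.47  -0.347  0.024]
0.024 132 [ 0.434 -0.373  0.026] [ 0.395 -0.408  0.024] [ 0.467 -0.349  0.036]
0.036 19 [ 0.429 -0.383  0.038] [ 0.281 -0.422  0.036] [ 0.439 -0.37   0.048]
0.048 12 [ 0.421 -0.383  0.054] [ 0.414 -0.387  0.048] [ 0.427 -0.378  0.058]
0.06 10 [ 0.415 -0.384  0.067] [ 0.409 -0.386  0.061] [ 0.421 -0.379  0.07 ]
0.072 10 [ 0.411 -0.384  0.078] [ 0.407 -0.388  0.074] [ 0.416 -0.381  0.083]
0.084 15 [ 0.404 -0.382  0.092] [ 0.392 -0.387  0.084] [ 0.414 -0.376  0.095]
0.096 33 [ 0.402 -0.384  0.103] [ 0.393 -0.396  0.096] [ 0.416 -0.376  0.108]
0.108 5 [ 0.404 -0.386  0.109] [ 0.4   -0.39   0.109] [ 0.407 -0.38   0.11 ]
  return _methods._mean(a, axis=axis, dtype=dtype,
  ret = ret.dtype.type(ret / rcount)
```

```bash
python3 -c "
import cv2,numpy as np
a=cv2.imread('pics/scene1.png')[130:250,220:380];b=cv2.imread('pics/side1.png')[130:250,330:490]
cv2.imwrite('pics/sw.png',np.hstack([cv2.resize(x,(400,300),interpolation=cv2.INTER_CUBIC) for x in(a,b)]))"
```

```text
(no output)
```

View pics/sw.png

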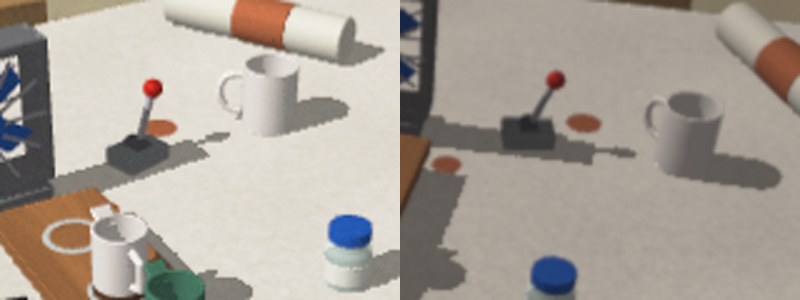

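All three jugs sit within about 2 mm of their rings with the spouts on line. The switch lever leans towards the robot (-x), knob at about (0.405,-0.383,0.103), with the block near (0.434,-0.378). I'll push it in +x with closed fingers from behind.

```bash
python3 -c "
from h import *
a=go(.352,-.382,.25,3.1);print(np.hypot(.352,.382))
go(.352,-.382,.0355,3.1,a)"
```

```text
turn [-0.003 -0.004 -1.58 ] cm [-32.88 -13.17   8.88] rows 11.0
0.5194497088265619
turn [0. 0. 0.] cm [ 0.   -0.   21.45] rows 5.0
```

move_arm --deltas '[0,0,-0.14,-3,-1.2,0,0,0,0,-0.28,-6,-2.4,0,1,0,0,-0.42,-9,-3.6,0,1,0,0,-0.56,-12.5,-5,1,1,0,0,-0.7,-16,-6.4,2,1,0,0,-0.84,-19.5,-7.8,4,1,0,0,-0.98,-23,-9.2,6,1,0,0,-1.12,-26.5,-10.6,7,1]'

```text
time: 45.05
tool_pos: [0.3796, -0.3204, 0.2676]
ee_rot: [3.14, -0.005, 2.646]
wrist_force: [0.4, -0.3, -0.0]
width: 0.0333
finger_force: 0.0
```

```bash
python3 -c "
from h import *
st();a=go(.352,-.382,.25,3.1)"
```

```text
t 45.05 p [ 0.3796 -0.3204  0.2676] rpy [ 3.14  -0.005  2.646] w 0.0333 ff 0.0 F [ 0.4 -0.3 -0. ] J [-0.82 -0.03  1.3   0.    1.88 -1.89]
turn [ 0.003 -0.004 -0.454] cm [-0.51 -6.74  1.75] rows 4.0
```

move_arm --deltas '[0,0,-0.12,-0.1,-1.8,0.5,1,0,0,-0.24,-0.3,-3.6,1,1,0,0,-0.36,-0.4,-5.4,1.5,1,0,0,-0.454,-0.5,-6.7,1.8,1,0,0,-0.454,-0.5,-6.7,1.8,1,0,0,-0.454,-0.5,-6.7,1.8,1]'

```text
time: 45.65
tool_pos: [0.353, -0.3805, 0.252]
ee_rot: [3.14, -0.001, 3.092]
wrist_force: [-0.2, -0.3, -0.0]
width: 0.0004
finger_force: 0.0
```

```bash
python3 - <<'E'
from h import *
st();go(.352,-.382,.0355,3.1);s=cam("wrist");P=cloud(s)
for n in ("scene","side"):
    P=cloud(cam(n));m=(abs(P[...,0]-.352)<.03)&(abs(P[...,1]+.382)<.04)&(P[...,2]>.2)&(P[...,2]<.32);p=P[m]
    if len(p): print(n,np.sort(p[:,2])[:5].round(3),p.min(0).round(3),p.max(0).round(3),np.median(p,0).round(3))
E
```

```text
t 45.65 p [ 0.353  -0.3805  0.252 ] rpy [ 3.140e+00 -1.000e-03  3.092e+00] w 0.0004 ff 0.0 F [-0.2 -0.3 -0. ] J [-0.93  0.02  1.28  0.    1.84 -2.45]
turn [ 0.002 -0.001 -0.008] cm [ 0.07 -0.2  21.65] rows 5.0
scene [0.288 0.289 0.289 0.289 0.292] [ 0.343 -0.393  0.288] [ 0.369 -0.362  0.32 ] [ 0.361 -0.372  0.307]
side [0.287 0.288 0.29  0.291 0.291] [ 0.341 -0.389  0.287] [ 0.361 -0.362  0.319] [ 0.351 -0.368  0.306]
```

move_arm --deltas '[0,0,0,0,0,4,1,0,0,0,0,0,8,1,0,0,0,0,0,12,1,0,0,0,0,0,16,1,0,0,0,0,0,19,1,0,0,0,0,0,21,1,0,0,0,0,0,21.6,1,0,0,0,0,0,21.6,1]'

```text
time: 46.6
tool_pos: [0.3529, -0.38, 0.0367]
ee_rot: [3.141, -0.001, 3.094]
wrist_force: [0.4, 0.2, -0.2]
width: 0.0008
finger_force: 0.0
```

move_arm --deltas '[0,0,0,-0.7,0,0,1,0,0,0,-1.4,0,0,1,0,0,0,-2.1,0,0,1,0,0,0,-2.8,0,0,1,0,0,0,-3.5,0,0,1,0,0,0,-4.2,0,0,1,0,0,0,-4.9,0,0,1,0,0,0,-5.6,0,0,1]'

```text
time: 47.4
tool_pos: [0.4094, -0.3832, 0.0369]
ee_rot: [3.141, -0.0, 3.094]
wrist_force: [-0.8, 0.6, 0.2]
width: 0.0003
finger_force: 0.7
```

move_arm --deltas '[0,0,0,-0.6,0,0,1,0,0,0,-1.2,0,0,1,0,0,0,-1.8,0,0,1,0,0,0,-2.2,0,0,1,0,0,0,-2.5,0,0,1,0,0,0,-2.8,0,0,1,0,0,0,-2.8,0,0,1]'

```text
time: 48.1
tool_pos: [0.4372, -0.385, 0.0371]
ee_rot: [-3.141, 0.001, 3.094]
wrist_force: [-0.4, 0.1, -0.4]
width: 0.0004
finger_force: 0.1
```

move_arm --deltas '[0,0,0,-0.2,0,0,1,0,0,0,-0.4,0,0,1,0,0,0,-0.4,0,0,1]'

```text
time: 48.4
tool_pos: [0.4411, -0.3851, 0.0372]
ee_rot: [-3.141, 0.0, 3.094]
wrist_force: [-0.6, 0.9, -0.5]
width: 0.0006
finger_force: 0.3
```

```bash
cat > k.py <<'E'
from h import *
st()
for n in("scene","side"):
    s=cam(n);P=cloud(s);hsv=cv2.cvtColor(s["image"],cv2.COLOR_RGB2HSV);H,S,V=[hsv[...,q].astype(int) for q in range(3)]
    m=((H<6)|(H>172))&(S>150)&(P[...,0]>.3)&(P[...,0]<.55)&(P[...,1]<-.3)&(P[...,1]>-.48)&(P[...,2]>.07)&(P[...,2]<.14);p=P[m];print(n,"knob",len(p),np.median(p,0).round(4) if len(p) else "")
E
python3 k.py
```

```text
t 48.4 p [ 0.4411 -0.3851  0.0372] rpy [-3.141  0.     3.094] w 0.0006 ff 0.3 F [-0.6  0.9 -0.5] J [-0.81  0.23  1.48 -0.    1.43 -2.34]
scene knob 36 [ 0.4696 -0.3661  0.0995]
side knob 22 [ 0.4627 -0.3668  0.0993]
```

move_arm --deltas '[0,0,0,-0.2,0,0,1,0,0,0,-0.4,0,0,1,0,0,0,-0.6,0,0,1,0,0,0,-0.6,0,0,1]'

```text
time: 48.9
tool_pos: [0.4464, -0.3852, 0.037]
ee_rot: [-3.141, -0.001, 3.094]
wrist_force: [-2.6, -0.2, 1.4]
width: 0.0004
finger_force: 1.1
```

move_arm --deltas '[0,0,0,-0.2,0,0,1,0,0,0,-0.3,0,0,1,0,0,0,-0.3,0,0,1]'

```text
time: 49.2
tool_pos: [0.4467, -0.3852, 0.0368]
ee_rot: [3.141, -0.007, 3.093]
wrist_force: [-8.3, 1.0, 2.7]
width: 0.0005
finger_force: 3.9
```

```bash
python3 k.py
```

```text
t 49.2 p [ 0.4467 -0.3852  0.0368] rpy [ 3.141 -0.007  3.093] w 0.0005 ff 3.9 F [-8.3  1.   2.7] J [-0.81  0.24  1.46 -0.    1.44 -2.33]
scene knob 35 [ 0.4742 -0.3659  0.098 ]
side knob 23 [ 0.4664 -0.3641  0.0984]
```

The lever has hit its stop: the force is rising and the arm has stopped advancing. I'll give it one last small push, then retreat.

move_arm --deltas '[0,0,0,-0.15,0,0,1,0,0,0,-0.15,0,0,1,0,0,0,1,0,0,1,0,0,0,3,0,0,1,0,0,0,6,0,0,1,0,0,0,6.5,0,-3,1,0,0,0,6.5,0,-8,1,0,0,0,6.5,0,-13,1]'

```text
time: 50.1
tool_pos: [0.3847, -0.3815, 0.1678]
ee_rot: [3.14, 0.001, 3.094]
wrist_force: [0.9, -0.7, 0.0]
width: 0.0006
finger_force: 0.0
```

move_arm --deltas '[0,0,0,0,0,-4,1,0,0,0,0,0,-8,1,0,0,0,0,0,-10,1,0,0,0,0,0,-10,1]'

```text
time: 50.5
tool_pos: [0.3866, -0.3835, 0.2718]
ee_rot: [-3.135, 0.008, 3.094]
wrist_force: [-0.2, 0.4, -0.1]
width: 0.0005
finger_force: 0.0
```

```bash
python3 k.py; python3 - <<'E'
from j import *
for n in("scene","side"):
    s=cam(n);P=cloud(s);save(s,n+"2")
    for c in((.6416,.1641),(.6355,.0442),(.6293,-.0756)): jug(*c,.05,P=P)
    hsv=cv2.cvtColor(s["image"],cv2.COLOR_RGB2HSV);H,S=hsv[...,0].astype(int),hsv[...,1]
    m=(H>20)&(H<33)&(S>150)&(abs(P[...,1]-.42)<.06)&(abs(P[...,0]-.43)<.15)&(P[...,2]>.055);p=P[m];print("lath z",len(p),p.min(0).round(3),p.max(0).round(3))
E
```

```text
t 50.5 p [ 0.3866 -0.3835  0.2718] rpy [-3.135  0.008  3.094] w 0.0005 ff 0.0 F [-0.2  0.4 -0.1] J [-0.89  0.07  1.19  0.    1.87 -2.41]
scene knob 34 [ 0.4743 -0.3667  0.0965]
side knob 22 [ 0.4666 -0.3649  0.0969]
jug c [0.6442 0.1669] r 0.028 n 151 spout 43 -1.622 handle 46 1.506 ztop 0.1267
jug c [0.6361 0.0457] r 0.028 n 139 spout 35 -1.58 handle 39 1.491 ztop 0.1261
jug c [ 0.6317 -0.0736] r 0.0278 n 116 spout 32 -1.623 handle 32 1.532 ztop 0.1265
lath z 1185 [0.341 0.401 0.055] [0.541 0.447 0.072]
jug c [0.642  0.1663] r 0.0281 n 135 spout 40 -1.642 handle 37 1.534 ztop 0.1263
jug c [0.6342 0.046 ] r 0.0278 n 120 spout 36 -1.63 handle 28 1.527 ztop 0.1267
jug c [ 0.6294 -0.0743] r 0.0282 n 101 spout 29 -1.64 handle 18 1.567 ztop 0.1264
lath z 1544 [0.339 0.4   0.055] [0.537 0.446 0.069]
```

View pics/scene2.png

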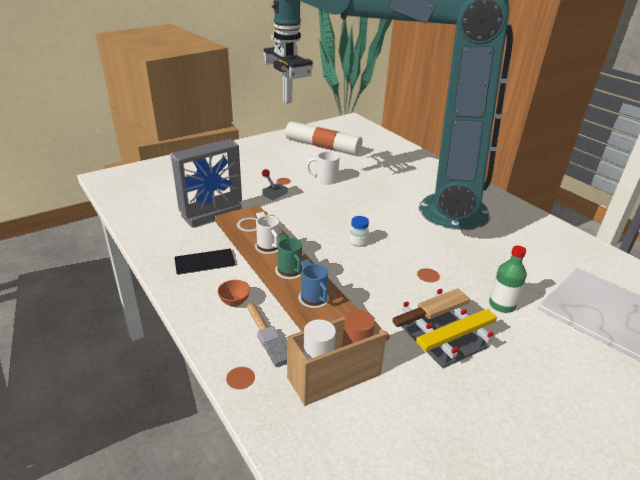

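The scene shows the jugs in line on their rings, both tools in their own lanes at (430,310) and (457,330), and the lever leaning to on at (266,175). I'll hand it in.

```bash
python3 -c "
from bench import robot
print(robot.close_job())"
```

```text
the job is handed in; nothing more can be done
None
```

I handed the job in at about 51 s: the paddle and lath are each in their own lane, the three jugs present (no terracotta one) are within about 3 mm of their ring centres with spouts towards the fan, and the lever is pushed over to its on stop. The judge returned no result, and I corrected throughout for fingertips that sit about 34.5 mm above the reported TCP.

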